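# Copy a roof corner onto the mitre table with a sliding bevel

### The arm

A 6-joint arm with a two-finger parallel gripper is mounted at the origin on the work surface. World frame = base frame: x ahead of the robot, y to its left, z up, the work surface at z = 0. Lengths are in mm, angles in rad, forces in N, time in s.
With the tool pointing down it reaches from about 275 to 1000 mm from the base axis. Payload 8.4 kg.
Tool frame: the origin (TCP) lies midway between the tips of the shut fingers; the grasp point (between the pads) lies 19 mm behind it; z points along the fingers, y is the line along which they close (so a half turn about z gives the same grasp; the last joint's range is limited). The gripper opens to 85 mm and grips with 20 to 120 N. Pads are 22 mm wide; open, the fingers measure 114 mm over their backs; the gripper's body (76 mm by 85 mm) begins 54 mm behind the grasp point. The pads swing forward as they close: fully open they stand 13 mm farther back than shut.
Start: joints at [1.261, 0.353, 1.633, -0, 1.155, -0.002], TCP at [189.35, 595.629, 231.281] pointing down, gripper open.
Joint ranges: [-2.63, 2.63], [-0.92, 2.1], [0.06, 2.66], [-1.3, 4.44], [0, 2.69], [-3.02, 3.02]. Speed limits (rad/s): [2.22, 2.22, 2.79, 3.14, 3.14, 3.14].

### API

Orientations are given as [roll, pitch, yaw] about the fixed x, y, z axes, in that order (R = Rz(yaw) Ry(pitch) Rx(roll)).
In Python, from rig import r gives the robot as it stands.
- The arm moves only by the tool servo_tool, never from a script. Its argument "deltas" is a list of rows, each an object of numbers: "x", "y", "z": the shift along the world's x, y, z in mm; "rx", "ry", "rz": the turn, a rotation vector about the world's x, y, z in rad; "gripper": the gripper's target within -1 to 1 (fully open at 1, half-way at 0, shut at -1). A call has 1 to 10 rows; each row is the pose to reach, as a shift and turn from the pose commanded when the call began; what a row does not reach only later rows make up. A row lasts 1/10 s, in which the tool goes at most 50 mm and 8.59 degrees, less where a joint would pass 70% of its speed; a pose out of reach is approached as far as the arm can. A call with a gripper value outside its range is refused whole. The fingers move at their own pace and stop on an object; "newtons" is the grip in N (left out, the last holds). Time passes only in rows, so rows that repeat a pose let the fingers close. It gives the time, the measured TCP pose, the force, the opening and the grip force at its end, in the units of the state.
- r.sense(): the state, without advancing time (a new reading comes with each control period).
- r.grab_frame(name): name is "scene" or "top" or "wrist"; returns the picture (420x560x3 uint8, blue, green, red); there is no depth.
- r.camera_params(name): a dict with "mtx" (3x3 intrinsics, pixels), "eye" and "orientation" of the camera in the world. Camera axes: x right, y down, z forward; pixel columns grow to the right and rows downward; lengths in mm; the calibration is good to about 2 mm. A picture is of the moment at which its call begins: read the wrist's pose just before it. camera_params takes no time and is no camera call; for the wrist camera it gives the pose at the moment of the call.
- r.sign_off(): hands the job in; it is judged then, once.
Trained networks look in the newest picture that a camera, given by its name, has taken for a name from the list of things; names that differ only in an ending like _2 or _b are one class to them, and where a whole thing is asked for, a point or a joint stands for the part that bears it (a point fixed in the world has none). Each returns a list of dicts, best first, with "conf" (0 to 1); they miss things now and then, are a little off and sometimes report something else, mostly with a low value. They report only what shows in the picture. A call takes as long as a camera call. They do not tell look-alikes from the thing itself.
- r.recognise(name, camera): "box" ([left, top, width, height] in pixels, round what is visible of it).
The state is a dict: "clock": time; "qpos": joint angles; "qvel": joint speeds; "joint_efforts": joint torques, N m; "eef_pos": TCP position; "tcp_rot": TCP orientation; "contact_force": force on the tool from outside, world axes, zero at the start; "wrist_torque": the same for the moment, N m; "opening": opening from 0.0 (shut) to 1.0 (fully open); "grasp_force": force on a finger pad.
Only numpy, scipy, OpenCV 4.12 (cv2) and the standard library are available. Lean on these libraries where they do the work, as an engineer would, in place of code of your own. Each camera call takes 0.05 s, during which the arm holds its last target. There are 200 camera calls.

### The job

Put every loose wooden offcut into the plywood tray, and click the swivel table round to the notch with the long mark. With the bevel's lock lever still up, set the bevel snugly round the outside of the sample corner (handle flush along the fixed batten, blade flush along the other batten) and press the lock lever flat while it sits there; then lay the locked bevel on the swivel table with its handle against the low rail and the end stop, and swing the fence flush against the blade's outer edge. Finally put the bevel, still locked, back on its cork mat, leaving the fence at the copied angle and the other things on the bench where they are.

Things in the scene. Friction and masses are not known exactly. Their poses are not given: they have to be found in the camera images.
- swivel_base: Grey round base of the swivel table, fixed to the bench, radius 145, 20 high; origin at the centre of its underside, z up, on the swivel axis. Short white marks lie every 15 degrees near its rim; the one long white mark is the notch wanted.
- swivel (a joint): Turn of the round plywood table (radius 124, 12 thick, top 42 above the bench) on its base, rad, anticlockwise from above, 0 at its clockwise stop to 1.571. It clicks into a notch every 0.262 (15 degrees); the long mark is the 4th notch from 0, 1.047 (dark pointer on the table's rim meets the long mark). About 1 N m takes it out of a notch.
- swivel_post (a point): Top centre of the upright wooden handle post (18 thick, 45 high) on the swivel table, 105 from the swivel axis: take it from above to turn the table.
- swivel_seat (a point): Point on the swivel table's top, on the fence's hinge axis, where the bevel's pivot comes to lie. x runs along the rail towards its end stop, z up. An aluminium rail 10 high has its face at y -14; an end stop 10 high has its face at x 106: so a bevel against both has its origin here and its x along this x.
- fence (a joint): Angle of the fence on the swivel table from the seat's x axis, anticlockwise from above, rad, 0.7 to 2.1; smaller swings it towards the rail. Turns by a light push (0.07 N m) and stays.
- fence_tip (a point): Upper inner edge at the fence's outer end, 118 from its hinge; x along the fence away from the hinge. The fence is an aluminium bar 95 long, 12 thick, from 2 to 22 above the table top, starting 23 from the hinge; its inner face lies 10 to +y of the hinge line (so it meets the outer edge of the bevel's blade when parallel) and its outer face 22.
- sample: Sample corner, light wooden battens 22 wide, 12 high, fixed to the bench on a thin dark sheet (flush, no thickness to speak of). Origin: the outer corner point, at bench height, where the two outer faces would meet. x runs along the fixed batten (18 to 78 from the corner, at y 0 to 22; outer face y = 0); z up. The bevel goes outside: handle at y below 0.
- leaf (a joint): Angle of the other batten from the fixed one's x, anticlockwise from above, rad: the angle to copy, 0.95 to 1.25; immovably tight.
- leaf_end (a point): Outer end of the other batten's outer face, at its top, 80 from the corner; x along the batten away from the corner; its body lies on the -y side.
- bevel: Sliding bevel lying flat: dark wooden handle 120 long, 28 wide, 32.5 high. Origin: on the pivot axis, at the underside; x along the handle, which runs from -14 to +106; blade on the +y side; z up. 0.26 kg. Grip the handle across its width, at about x 50 (near its centre of mass), tips at least 14 above what it lies on (low rails stand beside it).
- bevel_mid (a point): Middle of the handle's underside (x 46).
- blade (a joint): Angle of the steel blade from the handle's x, anticlockwise from above, rad, 0.5 to 1.6; starts 0.62 to 0.85, more closed than the sample. Blade 20 wide (edges 10 either side of the pivot line), 5 thick, 4 to 9 above the underside, reaching 110 from the pivot. Unlocked it turns at 0.22 N m and stays; locked it holds over 0.6 N m.
- blade_tip (a point): End of the blade on its centre line, at its top; x along the blade away from the pivot, z up.
- lock (a joint): Lock lever on the handle's top above the pivot, rad: 0 stands up steeply (unlocked), 0.9 lies flat along the handle (locked). Pressing its end down takes about 5 N; it stays where it is left.
- lock_tip (a point): Upper end of the lock lever, 44 from its hinge (which is above the pivot, 34 over the underside); the lever is 14 wide and leans towards the handle's +x; flat, its top is about 40 over the bevel's underside.
- mat: Cork mat 170 x 170 x 3, fixed; origin at the centre of its underside. The bevel starts and ends on it.
- tray: Open plywood tray, fixed, 120 along x, 140 along y, 45 high, walls and floor about 6; origin at the centre of its underside.
- offcut1: Light wooden offcut 44 x 22 x 20 (its x, y, z), origin at the centre of its underside; starts on the swivel table. May be absent.
- offcut2: Light wooden offcut 50 x 26 x 18 (x, y, z), origin at the centre of its underside, on the bench. May be absent.
- offcut3: Light wooden offcut 38 x 24 x 24 (x, y, z), origin at the centre of its underside, on the bench. May be absent.
- offcut4: Light wooden offcut 46 x 20 x 22 (x, y, z), origin at the centre of its underside, on the bench. May be absent.
- glue: White glue bottle, 56 across, 150 high, origin underneath; leave it.
- mug: Blue mug, 80 across, 90 high, origin underneath; leave it.
- tape: Yellow roll of tape lying flat, 90 across, 24 high, origin underneath; leave it.
Not all that is in view belongs to the job. Several things have the shape of the mat; the one meant has the colours described above.

How it is judged (in metres and radians):
On the way, in this order (a step that is already met when the one before it is completed fails the run):
1. With the lock lever up, the bevel lies on the bench round the sample corner: handle along the fixed batten within 3.4 degrees and 4 mm, blade along the other batten within 3.4 degrees and 4.5 mm (angle between the x axis of bevel and the x axis of sample, either way round below 0.06 rad and angle between the x axis of blade_tip and the x axis of leaf_end, either way round below 0.06 rad and y of bevel in the frame of sample between -0.018 and -0.011 m and y of leaf_end in the frame of blade_tip between -0.0145 and -0.006 m and height (world z) of bevel below 0.006 m and value of joint lock below 0.3 rad), for 0.3 s.
2. The lock lever is pressed flat (over 0.75 rad) while the bevel still sits round the corner like that (angle between the x axis of bevel and the x axis of sample, either way round below 0.06 rad and angle between the x axis of blade_tip and the x axis of leaf_end, either way round below 0.06 rad and y of bevel in the frame of sample between -0.018 and -0.011 m and y of leaf_end in the frame of blade_tip between -0.0145 and -0.006 m and height (world z) of bevel below 0.006 m and value of joint lock above 0.75 rad), for 0.3 s.
3. The locked bevel lies on the swivel table, handle along the rail within 3.4 degrees, pivot within 7 mm of its seat, and the fence lies along the blade within 3.4 degrees and 4.5 mm (value of joint lock above 0.75 rad and x of bevel in the frame of swivel_seat between -0.007 and 0.007 m and y of bevel in the frame of swivel_seat between -0.006 and 0.006 m and z of bevel in the frame of swivel_seat below 0.005 m and angle between the x axis of bevel and the x axis of swivel_seat, either way round below 0.06 rad and angle between the x axis of fence_tip and the x axis of blade_tip, either way round below 0.06 rad and y of fence_tip in the frame of blade_tip below 0.0145 m), for 0.3 s.
At the end, for the whole second after the job is handed in: All offcuts present rest in the tray; swivel table in the long-marked notch (60 degrees, within 3.4); fence within 5 degrees of the sample's angle; bevel locked, flat and still, the middle of its handle within 55 mm of the mat's centre (x of offcut1 in the frame of tray between -0.055 and 0.055 m and y of offcut1 in the frame of tray between -0.065 and 0.065 m and height (world z) of each of offcut1, offcut2, offcut3, offcut4 below 0.06 m and linear speed of each of offcut1, offcut2, offcut3, offcut4 below 0.03 m/s and x of offcut2 in the frame of tray between -0.055 and 0.055 m and y of offcut2 in the frame of tray between -0.065 and 0.065 m and x of offcut3 in the frame of tray between -0.055 and 0.055 m and y of offcut3 in the frame of tray between -0.065 and 0.065 m and x of offcut4 in the frame of tray between -0.055 and 0.055 m and y of offcut4 in the frame of tray between -0.065 and 0.065 m and value of joint swivel between 0.987 and 1.107 rad and angle between the x axis of fence_tip and the x axis of leaf_end, either way round below 0.085 rad and value of joint lock above 0.75 rad and horizontal distance between bevel_mid and mat below 0.055 m and height (world z) of bevel below 0.009 m and angle between bevel's own z axis and vertical below 0.1 rad and linear speed of bevel below 0.02 m/s); the robot touches nothing.
It fails at once if the glue bottle is moved more than 3 cm (distance of glue from where it was at the start of the episode above 0.03 m).
It fails at once if the mug is moved more than 3 cm (distance of mug from where it was at the start of the episode above 0.03 m).
It fails at once if the tape roll is moved more than 3 cm (distance of tape from where it was at the start of the episode above 0.03 m).
Of offcut1, offcut2, offcut3, offcut4 only 2 to 4 are there at a start; the rules pass over those that are not, and their reading is None.
At some moment in a run one of offcut1, offcut2, offcut3, offcut4 may be knocked a few centimetres aside while the robot is not near it.
Once in a run the grip may slacken for a moment while it holds something.
It also fails if it takes over 210 s, if anything falls off the work surface, if the arm or the gripper's body presses on something with over 40 N, if the wrist force passes 120 N, or if a joint passes its speed limit or range.

## Working session

There is one attempt and no reset: what is moved stays moved. The work goes in short steps, Python scripts to look and compute and a tool call to move; the robot and the scene stay as the last step left them, time stands still between calls to the robot, and variables do not carry over. Pictures are saved under pics/ and viewed, at most 14 in all, crops included, and the job is handed in when it is done.

Besides the shell and the picture viewer there is one more tool, called after ">>>" in YAML: its name, and indented under it one key for each argument. servo_tool: Moves the arm, as the interface text tells. Its arguments: {"type":"object","properties":{"deltas":{"type":"array","items":{"type":"object","properties":{"x":{"type":"number"},"y":{"type":"number"},"z":{"type":"number"},"rx":{"type":"number"},"ry":{"type":"number"},"rz":{"type":"number"},"gripper":{"type":"number"}}}},"newtons":{"type":"number"}},"required":["deltas"]}

```bash
ls; mkdir -p pics
python3 - <<'E'
from rig import r
import cv2
s=r.sense();print(s)
for c in("scene","top"):
    im=r.grab_frame(c);cv2.imwrite(f"pics/{c}0.png",im);print(c,r.camera_params(c))
E
```

```text
pics
{'clock': 0.0, 'qpos': array([ 1.26060794e+00,  3.53650474e-01,  1.63415491e+00,  2.21479181e-05,
        1.15522039e+00, -2.41697192e-03]), 'qvel': array([ 0.00019166, -0.00019413, -0.00137438,  0.00084087, -0.00023218,
       -0.00234657]), 'joint_efforts': array([ 5.24563948e-04, -6.05262208e+01, -3.42066300e+01,  1.15497933e-04,
        9.59799421e-03, -5.60789644e-06]), 'eef_pos': array([189.18688644, 595.15875496, 230.55135142]), 'tcp_rot': array([-3.14015958e+00, -2.37136980e-05,  2.83381226e+00]), 'contact_force': array([-0.73342247, -0.51232514,  0.25666069]), 'wrist_torque': array([0.0092527 , 0.05153955, 0.02633518]), 'grasp_force': 0.0, 'opening': 0.9999807555449328}
scene {'mtx': array([[381.33990587,   0.        , 280.4119786 ],
       [  0.        , 381.33990587, 210.09135272],
       [  0.        ,   0.        ,   1.        ]]), 'eye': array([1148.04592085,  272.3511546 ,  810.75415516]), 'orientation': array([-2.42597114, -0.0061339 ,  1.75653381])}
top {'mtx': array([[457.587518  ,   0.        , 279.63715366],
       [  0.        , 457.587518  , 212.23592441],
       [  0.        ,   0.        ,   1.        ]]), 'eye': array([ 317.51057078,  164.85735268, 1168.19178904]), 'orientation': array([-2.97043272, -0.01902857, -1.57353483])}
```

View pics/top0.png

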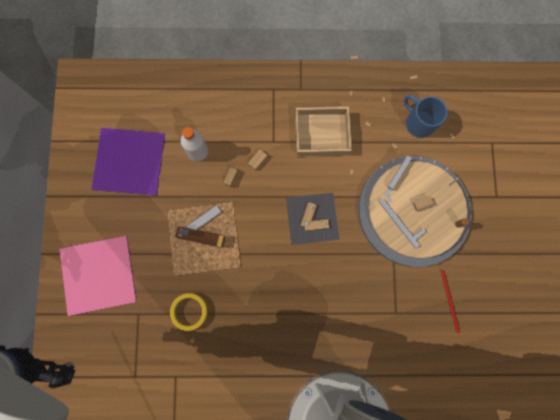

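View pics/scene0.png

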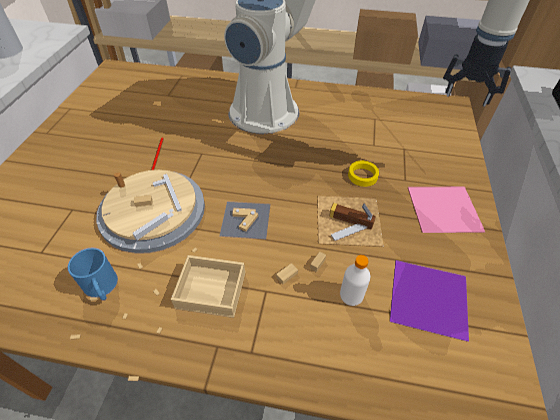

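```bash
cat > h.py <<'E'
from rig import r
import cv2, numpy as np
from scipy.spatial.transform import Rotation as Rn
def ray(cam,uv,z,cp=None):
    "world points at height z for pixels uv"
    cp=cp or r.camera_params(cam); R=Rn.from_euler('xyz',cp['orientation']).as_matrix()
    uv=np.atleast_2d(np.array(uv,float)); d=np.c_[uv,np.ones(len(uv))]@np.linalg.inv(cp['mtx']).T@R.T
    return (cp['eye']+d*((z-cp['eye'][2])/d[:,2])[:,None])
def proj(cam,P,cp=None):
    cp=cp or r.camera_params(cam); R=Rn.from_euler('xyz',cp['orientation']).as_matrix()
    c=(np.atleast_2d(P)-cp['eye'])@R@cp['mtx'].T
    return c[:,:2]/c[:,2:]
E
python3 - <<'E'
from h import *
r.grab_frame("top")
for n in "swivel_base swivel_post fence sample leaf bevel blade lock mat tray offcut1 offcut2 offcut3 offcut4".split():
    for d in r.recognise(n,"top")[:4]:
        b=d['box'];c=[b[0]+b[2]/2,b[1]+b[3]/2]
        print(n,round(d['conf'],2),np.round(b),np.round(ray("top",c,10)[0][:2]))
E
```

```text
swivel_base 0.71 [367. 156. 102. 101.] [ 533. -217.]
swivel_base 0.69 [357. 153. 113. 112.] [ 526. -204.]
swivel_post 0.63 [368. 154. 102. 104.] [ 533. -217.]
fence 0.69 [385. 156.  28.  37.] [ 617. -170.]
fence 0.46 [370. 159.  99. 100.] [ 526. -220.]
sample 0.91 [282. 193.  59.  55.] [497.  62.]
leaf 0.72 [301. 204.  14.  21.] [511.  69.]
bevel 0.87 [177. 208.  48.  39.] [477. 342.]
bevel 0.31 [386. 156.  25.  40.] [ 615. -169.]
blade 0.23 [401.  93.  46.  46.] [ 781. -247.]
lock 0.44 [180. 232.  13.   3.] [463. 377.]
mat 0.93 [165. 201.  79.  74.] [451. 333.]
mat 0.83 [ 60. 237.  80.  77.] [357. 591.]
mat 0.79 [ 93. 126.  73.  69.] [653. 534.]
tray 0.66 [290. 107.  62.  50.] [732.  31.]
offcut1 0.7 [192. 206.  27.  27.] [501. 332.]
offcut1 0.69 [224. 169.  15.  14.] [613. 266.]
offcut1 0.5 [252. 154.  12.  14.] [654. 198.]
offcut1 0.43 [415. 197.  20.  14.] [ 540. -235.]
offcut2 0.7 [192. 206.  27.  27.] [501. 332.]
offcut2 0.69 [224. 169.  15.  14.] [613. 266.]
offcut2 0.5 [252. 154.  12.  14.] [654. 198.]
offcut2 0.43 [415. 197.  20.  14.] [ 540. -235.]
offcut3 0.7 [192. 206.  27.  27.] [501. 332.]
offcut3 0.69 [224. 169.  15.  14.] [613. 266.]
offcut3 0.5 [252. 154.  12.  14.] [654. 198.]
offcut3 0.43 [415. 197.  20.  14.] [ 540. -235.]
offcut4 0.7 [192. 206.  27.  27.] [501. 332.]
offcut4 0.69 [224. 169.  15.  14.] [613. 266.]
offcut4 0.5 [252. 154.  12.  14.] [654. 198.]
offcut4 0.43 [415. 197.  20.  14.] [ 540. -235.]
```

The top picture shows three offcuts at (231,177), (258,159) and (424,202) on the table. The cork mat with the bevel is at (204,238), and the sample is at (313,218).
Look-alikes:
- For the mat: purple square (128,160), pink square (97,275). The cork one at (204,238) is the one meant.
- For the offcuts: small flat chips at (352,57), (368,124) and so on, plus the sample battens at (313,217), the post (462,222) and the blade.
- For the bevel: the fence (399,172).

I'll check these in one close crop.

Run:
```python
from h import *
im=cv2.imread("pics/top0.png")
def c(x,y,w,h):return cv2.resize(im[y:y+h,x:x+w],(400,300),interpolation=cv2.INTER_CUBIC)
o=np.vstack([np.hstack([c(164,198,80,60),c(355,150,120,90*1+0) if 0 else c(350,150,148,111)]),np.hstack([c(273,190,80,60),c(208,142,80,60)])])
cv2.imwrite("pics/crop0.png",o)
print(r.camera_params("wrist"))
```

```text
{'mtx': array([[353.26433911,   0.        , 276.42945801],
       [  0.        , 353.26433911, 201.17775381],
       [  0.        ,   0.        ,   1.        ]]), 'eye': array([125.97445307, 615.98461917, 375.01828855]), 'orientation': array([ 2.87565730e+00, -2.07071711e-05,  1.26363953e+00])}
```

View pics/crop0.png

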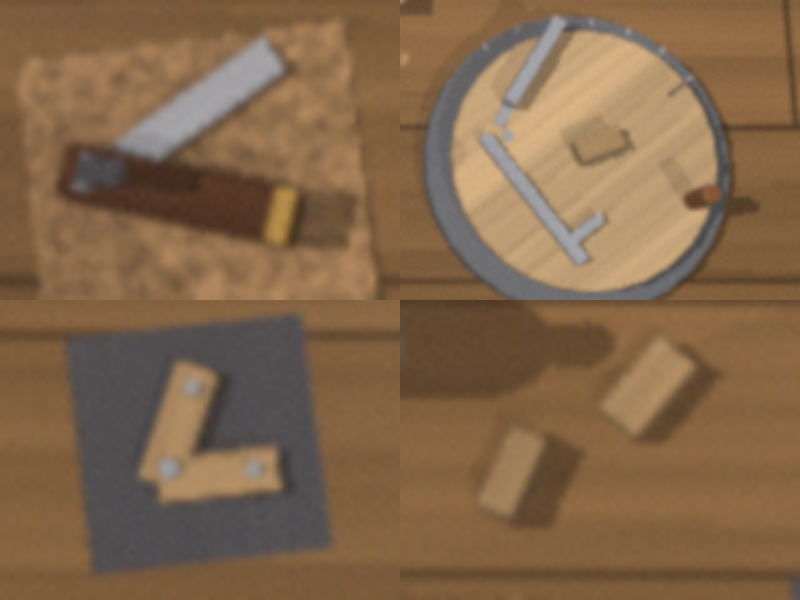

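The crop confirms the cork mat with the dark-handled bevel, whose pivot is at its left end and blade points up-right. The sample's fixed batten is the lower one and the leaf the upper one. Two offcuts lie on the bench and one on the table. I'll go above the bench offcuts first.

>>> servo_tool:
  deltas:
    - {"x":450,"y":-370,"z":0,"rz":-0.9,"gripper":1}
    - {"x":450,"y":-370,"rz":-0.9}
    - {"x":450,"y":-370,"rz":-0.9}
    - {"x":450,"y":-370,"rz":-0.9}
    - {"x":450,"y":-370,"rz":-0.9}
    - {"x":450,"y":-370,"rz":-0.9}
    - {"x":450,"y":-370,"rz":-0.9}
    - {"x":450,"y":-370,"rz":-0.9}
    - {"x":450,"y":-370,"rz":-0.9}
    - {"x":450,"y":-370,"rz":-0.9}

```text
invalid input
```

>>> servo_tool:
  deltas:
    - {"x":0}
    - {"x":0}

```text
invalid input
```

>>> servo_tool:
  deltas:
    - {"x":40,"y":-30,"z":0,"rx":0,"ry":0,"rz":-0.1,"gripper":1}

```text
clock: 0.95
eef_pos: [226.8, 568.1, 231.3]
tcp_rot: [3.14, -0.002, 2.737]
contact_force: [1.5, -0.4, 0.2]
opening: 0.994
grasp_force: 0.0
```

>>> servo_tool:
  deltas:
    - {"x":410,"y":-340,"z":0,"rx":0,"ry":0,"rz":-0.8,"gripper":1}
    - {"x":410,"y":-340,"z":0,"rx":0,"ry":0,"rz":-0.8,"gripper":1}
    - {"x":410,"y":-340,"z":0,"rx":0,"ry":0,"rz":-0.8,"gripper":1}
    - {"x":410,"y":-340,"z":0,"rx":0,"ry":0,"rz":-0.8,"gripper":1}
    - {"x":410,"y":-340,"z":0,"rx":0,"ry":0,"rz":-0.8,"gripper":1}
    - {"x":410,"y":-340,"z":0,"rx":0,"ry":0,"rz":-0.8,"gripper":1}
    - {"x":410,"y":-340,"z":0,"rx":0,"ry":0,"rz":-0.8,"gripper":1}
    - {"x":410,"y":-340,"z":0,"rx":0,"ry":0,"rz":-0.8,"gripper":1}
    - {"x":410,"y":-340,"z":0,"rx":0,"ry":0,"rz":-0.8,"gripper":1}
    - {"x":410,"y":-340,"z":0,"rx":0,"ry":0,"rz":-0.8,"gripper":1}

```text
clock: 1.95
eef_pos: [615.7, 244.9, 231.4]
tcp_rot: [3.141, -0.0, 1.934]
contact_force: [0.7, 0.7, 0.3]
opening: 0.997
grasp_force: 0.0
```

```bash
cat >> h.py <<'E'
def masks(cam,name,z,im=None,cp=None):
    "offcut-like blobs: recognise boxes -> world centre"
    for d in r.recognise(name,cam)[:6]:
        b=d['box'];print(name,round(d['conf'],2),np.round(b),np.round(ray(cam,[b[0]+b[2]/2,b[1]+b[3]/2],z,cp)[0][:2]))
E
python3 - <<'E'
from h import *
s=r.sense();print(s['eef_pos'],s['tcp_rot'])
cp=r.camera_params("wrist");im=r.grab_frame("wrist");cv2.imwrite("pics/w1.png",im)
masks("wrist","offcut2",20,cp=cp)
E
```

```text
[615.68690534 244.87618374 231.4372196 ] [ 3.14123313e+00 -9.12722274e-05  1.93368864e+00]
offcut2 0.96 [260. 126.  49.  41.] [614. 273.]
offcut2 0.81 [279. 197.  42.  50.] [658. 205.]
```

View pics/w1.png

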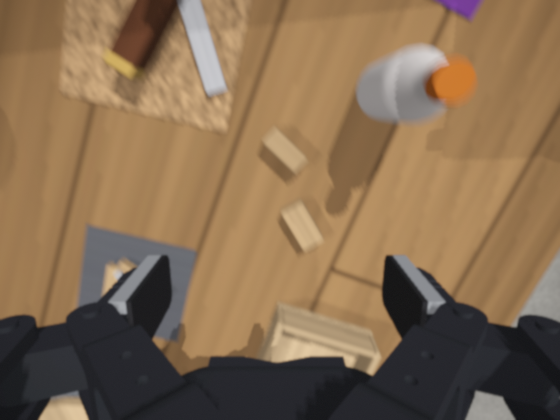

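The wrist picture shows offcut A at (284,152), offcut B at (301,227), the glue at (405,85) and the tray at the bottom. I'll measure their angles next.

```bash
cat >> h.py <<'E'
def block(cam,im,box,z,cp=None,k=None):
    "top face of an offcut by Otsu inside box -> world centre, long-axis angle, side lengths"
    x,y,w,h=[int(v) for v in box];p=4;x0,y0=max(x-p,0),max(y-p,0)
    g=cv2.GaussianBlur(im[y0:y+h+p,x0:x+w+p],(3,3),0)[:,:,1]
    t,m=cv2.threshold(g,0,255,cv2.THRESH_OTSU)
    if k: m=(g>k).astype(np.uint8)*255
    cs=max(cv2.findContours(m,cv2.RETR_EXTERNAL,cv2.CHAIN_APPROX_NONE)[0],key=cv2.contourArea)[:,0]+[x0,y0]
    W=ray(cam,cs,z,cp)[:,:2].astype(np.float32)
    q=cv2.boxPoints(cv2.minAreaRect(W));a,b=q[1]-q[0],q[2]-q[1]
    l=a if np.hypot(*a)>np.hypot(*b) else b
    return q.mean(0),np.arctan2(l[1],l[0])%np.pi,sorted([np.hypot(*a),np.hypot(*b)]),t
E
python3 - <<'E'
from h import *
cp=r.camera_params("wrist");im=cv2.imread("pics/w1.png")
print(block("wrist",im,[260,126,49,41],20,cp)); print(block("wrist",im,[279,197,42,50],20,cp))
imt=cv2.imread("pics/top0.png")
masks("top","tray",45)
for k in(130,140,150,160,170):print(k,block("wrist",im,[260,126,49,41],20,cp,k)[:3],block("wrist",im,[279,197,42,50],20,cp,k)[:3])
E
```

```text
(array([617.9448, 267.1445], dtype=float32), np.float32(2.724793), [np.float32(18.349213), np.float32(46.672153)], 144.0)
(array([666.01495, 197.11081], dtype=float32), np.float32(2.4532452), [np.float32(24.396135), np.float32(53.17597)], 151.0)
tray 0.66 [290. 107.  62.  50.] [720.  35.]
130 (array([617.0128, 269.8462], dtype=float32), np.float32(0.35922477), [np.float32(47.683758), np.float32(56.603107)]) (array([661.08246, 201.23976], dtype=float32), np.float32(1.9292725), [np.float32(53.049076), np.float32(63.583107)])
140 (array([618.2259, 267.1044], dtype=float32), np.float32(2.7251616), [np.float32(19.5902), np.float32(48.97424)]) (array([668.137  , 195.60117], dtype=float32), np.float32(2.4702425), [np.float32(26.199978), np.float32(63.76063)])
150 (array([618.14087, 267.15054], dtype=float32), np.float32(2.7422414), [np.float32(17.77197), np.float32(43.530754)]) (array([665.9801 , 197.15865], dtype=float32), np.float32(2.4592934), [np.float32(24.641737), np.float32(53.381134)])
160 (array([618.39984, 266.9461 ], dtype=float32), np.float32(2.7240517), [np.float32(15.54973), np.float32(38.409016)]) (array([665.6555, 197.2012], dtype=float32), np.float32(2.4534748), [np.float32(23.340023), np.float32(48.69837)])Traceback (most recent call last):
  File "<stdin>", line 6, in <module>
  File "h.py", line 23, in block
    cs=max(cv2.findContours(m,cv2.RETR_EXTERNAL,cv2.CHAIN_APPROX_NONE)[0],key=cv2.contourArea)[:,0]+[x0,y0]
       ~~~^^^^^^^^^^^^^^^^^^^^^^^^^^^^^^^^^^^^^^^^^^^^^^^^^^^^^^^^^^^^^^^^^^^^^^^^^^^^^^^^^^^^
ValueError: max() iterable argument is empty
```

>>> servo_tool:
  deltas:
    - {"x":50,"y":-48,"z":-100,"rx":0,"ry":0,"rz":0.52,"gripper":1}
    - {"x":50,"y":-48,"z":-150,"rx":0,"ry":0,"rz":0.52,"gripper":1}
    - {"x":50,"y":-48,"z":-150,"rx":0,"ry":0,"rz":0.52,"gripper":1}
    - {"x":50,"y":-48,"z":-150,"rx":0,"ry":0,"rz":0.52,"gripper":1}
    - {"x":50,"y":-48,"z":-185,"rx":0,"ry":0,"rz":0.52,"gripper":1}
    - {"x":50,"y":-48,"z":-215,"rx":0,"ry":0,"rz":0.52,"gripper":1}
    - {"x":50,"y":-48,"z":-226,"rx":0,"ry":0,"rz":0.52,"gripper":1}
    - {"x":50,"y":-48,"z":-226,"rx":0,"ry":0,"rz":0.52,"gripper":-1}
    - {"x":50,"y":-48,"z":-226,"rx":0,"ry":0,"rz":0.52,"gripper":-1}
    - {"x":50,"y":-48,"z":-226,"rx":0,"ry":0,"rz":0.52,"gripper":-1}
  newtons: 50

```text
clock: 3.1
eef_pos: [665.4, 199.2, 7.3]
tcp_rot: [3.139, 0.002, 2.454]
contact_force: [0.7, 0.4, 0.4]
opening: 0.514
grasp_force: 0.0
```

Run:
```python
from h import *
print(ray("top",[[296,107],[351,107],[296,153],[351,153],[323.5,130]],45))
```

```text
[[788.94570958  99.69773287  45.        ]
 [789.69701584 -43.58501684  45.        ]
 [664.96165412 100.79307032  45.        ]
 [665.40425833 -39.93249854  45.        ]
 [726.69418204  29.33920051  45.        ]]
```

>>> servo_tool:
  deltas:
    - {"x":0,"y":0,"z":0,"rx":0,"ry":0,"rz":0,"gripper":-1}
    - {"x":0,"y":0,"z":0,"rx":0,"ry":0,"rz":0,"gripper":-1}
    - {"x":0,"y":0,"z":0,"rx":0,"ry":0,"rz":0,"gripper":-1}
    - {"x":0,"y":0,"z":0,"rx":0,"ry":0,"rz":0,"gripper":-1}
    - {"x":0,"y":0,"z":40,"rx":0,"ry":0,"rz":0,"gripper":-1}
    - {"x":0,"y":0,"z":90,"rx":0,"ry":0,"rz":0,"gripper":-1}

```text
clock: 3.7
eef_pos: [662.4, 197.9, 94.4]
tcp_rot: [-3.138, -0.003, 2.454]
contact_force: [1.2, -0.6, -0.5]
opening: 0.289
grasp_force: 49.6
```

>>> servo_tool:
  deltas:
    - {"x":78,"y":-143,"z":0,"rx":0,"ry":0,"rz":0,"gripper":-1}
    - {"x":78,"y":-143,"z":0,"rx":0,"ry":0,"rz":0,"gripper":-1}
    - {"x":78,"y":-143,"z":0,"rx":0,"ry":0,"rz":0,"gripper":-1}
    - {"x":78,"y":-143,"z":0,"rx":0,"ry":0,"rz":0,"gripper":-1}
    - {"x":78,"y":-143,"z":-50,"rx":0,"ry":0,"rz":0,"gripper":-1}
    - {"x":78,"y":-143,"z":-68,"rx":0,"ry":0,"rz":0,"gripper":-1}
    - {"x":78,"y":-143,"z":-68,"rx":0,"ry":0,"rz":0,"gripper":-1}
    - {"x":78,"y":-143,"z":-68,"rx":0,"ry":0,"rz":0,"gripper":0}
    - {"x":78,"y":-143,"z":-68,"rx":0,"ry":0,"rz":0,"gripper":0}
    - {"x":78,"y":-143,"z":-20,"rx":0,"ry":0,"rz":0,"gripper":0}

```text
clock: 4.7
eef_pos: [738.3, 55.8, 70.9]
tcp_rot: [-3.135, -0.007, 2.455]
contact_force: [-0.4, -0.8, -1.1]
opening: 0.504
grasp_force: 0.0
```

>>> servo_tool:
  deltas:
    - {"x":-125,"y":212,"z":75,"rx":0,"ry":0,"rz":0.27,"gripper":1}
    - {"x":-125,"y":212,"z":75,"rx":0,"ry":0,"rz":0.27,"gripper":1}
    - {"x":-125,"y":212,"z":75,"rx":0,"ry":0,"rz":0.27,"gripper":1}
    - {"x":-125,"y":212,"z":75,"rx":0,"ry":0,"rz":0.27,"gripper":1}
    - {"x":-125,"y":212,"z":75,"rx":0,"ry":0,"rz":0.27,"gripper":1}
    - {"x":-125,"y":212,"z":75,"rx":0,"ry":0,"rz":0.27,"gripper":1}
    - {"x":-125,"y":212,"z":75,"rx":0,"ry":0,"rz":0.27,"gripper":1}

```text
clock: 5.4
eef_pos: [617.3, 269.6, 152.8]
tcp_rot: [3.139, 0.003, 2.727]
contact_force: [-0.6, 0.0, 0.0]
opening: 0.998
grasp_force: 0.0
```

Run:
```python
from h import *
cp=r.camera_params("wrist");im=r.grab_frame("wrist");s=r.sense();print(s['eef_pos'],s['tcp_rot'])
cv2.imwrite("pics/w2.png",im)
for d in r.recognise("offcut4","wrist")[:4]: print(d['conf'],d['box'],block("wrist",im,d['box'],22,cp))
for d in r.recognise("tray","wrist")[:2]: print(d)
```

```text
[617.69968528 268.09802672 151.85298832] [3.14009156e+00 1.99844512e-03 2.72560532e+00]
0.9 [262.2, 155.8, 29.3, 55.8] (array([613.42017, 271.4544 ], dtype=float32), np.float32(2.71839), [np.float32(18.788618), np.float32(45.761658)], 144.0)
{'box': [38.4, 340.8, 124.2, 77.0], 'conf': 0.82}
```

>>> servo_tool:
  deltas:
    - {"x":-3,"y":3,"z":-50,"rx":0,"ry":0,"rz":0,"gripper":1}
    - {"x":-3,"y":3,"z":-100,"rx":0,"ry":0,"rz":0,"gripper":1}
    - {"x":-3,"y":3,"z":-130,"rx":0,"ry":0,"rz":0,"gripper":1}
    - {"x":-3,"y":3,"z":-145,"rx":0,"ry":0,"rz":0,"gripper":1}
    - {"x":-3,"y":3,"z":-145,"rx":0,"ry":0,"rz":0,"gripper":-1}
    - {"x":-3,"y":3,"z":-145,"rx":0,"ry":0,"rz":0,"gripper":-1}
    - {"x":-3,"y":3,"z":-145,"rx":0,"ry":0,"rz":0,"gripper":-1}
    - {"x":-3,"y":3,"z":-145,"rx":0,"ry":0,"rz":0,"gripper":-1}
    - {"x":-3,"y":3,"z":-145,"rx":0,"ry":0,"rz":0,"gripper":-1}
    - {"x":-3,"y":3,"z":-145,"rx":0,"ry":0,"rz":0,"gripper":-1}

```text
clock: 6.55
eef_pos: [615.4, 271.0, 7.1]
tcp_rot: [3.14, 0.002, 2.724]
contact_force: [-0.2, -1.2, 6.0]
opening: 0.222
grasp_force: 50.2
```

>>> servo_tool:
  deltas:
    - {"x":0,"y":0,"z":0,"rx":0,"ry":0,"rz":0,"gripper":-1}
    - {"x":0,"y":0,"z":50,"rx":0,"ry":0,"rz":0,"gripper":-1}
    - {"x":0,"y":0,"z":90,"rx":0,"ry":0,"rz":0,"gripper":-1}
    - {"x":0,"y":0,"z":90,"rx":0,"ry":0,"rz":0,"gripper":-1}

```text
clock: 6.95
eef_pos: [618.0, 272.2, 102.1]
tcp_rot: [3.134, 0.007, 2.724]
contact_force: [-0.1, 0.1, -0.5]
opening: 0.219
grasp_force: 49.2
```

>>> servo_tool:
  deltas:
    - {"x":95,"y":-257,"z":0,"rx":0,"ry":0,"rz":0,"gripper":-1}
    - {"x":95,"y":-257,"z":0,"rx":0,"ry":0,"rz":0,"gripper":-1}
    - {"x":95,"y":-257,"z":0,"rx":0,"ry":0,"rz":0,"gripper":-1}
    - {"x":95,"y":-257,"z":0,"rx":0,"ry":0,"rz":0,"gripper":-1}
    - {"x":95,"y":-257,"z":0,"rx":0,"ry":0,"rz":0,"gripper":-1}
    - {"x":95,"y":-257,"z":0,"rx":0,"ry":0,"rz":0,"gripper":-1}
    - {"x":95,"y":-257,"z":-20,"rx":0,"ry":0,"rz":0,"gripper":-1}
    - {"x":95,"y":-257,"z":-65,"rx":0,"ry":0,"rz":0,"gripper":-1}
    - {"x":95,"y":-257,"z":-65,"rx":0,"ry":0,"rz":0,"gripper":0}
    - {"x":95,"y":-257,"z":-65,"rx":0,"ry":0,"rz":0,"gripper":0}

```text
clock: 7.95
eef_pos: [708.4, 13.6, 29.9]
tcp_rot: [-3.141, -0.002, 2.724]
contact_force: [0.2, 0.3, -0.4]
opening: 0.499
grasp_force: 0.0
```

>>> servo_tool:
  deltas:
    - {"x":0,"y":0,"z":0,"rx":0,"ry":0,"rz":0,"gripper":0}
    - {"x":0,"y":0,"z":50,"rx":0,"ry":0,"rz":0,"gripper":0.3}
    - {"x":-40,"y":-40,"z":100,"rx":0,"ry":0,"rz":-0.1,"gripper":1}
    - {"x":-80,"y":-80,"z":110,"rx":0,"ry":0,"rz":-0.2,"gripper":1}
    - {"x":-120,"y":-120,"z":110,"rx":0,"ry":0,"rz":-0.3,"gripper":1}
    - {"x":-150,"y":-150,"z":110,"rx":0,"ry":0,"rz":-0.4,"gripper":1}
    - {"x":-180,"y":-180,"z":110,"rx":0,"ry":0,"rz":-0.5,"gripper":1}
    - {"x":-180,"y":-210,"z":110,"rx":0,"ry":0,"rz":-0.6,"gripper":1}
    - {"x":-180,"y":-210,"z":110,"rx":0,"ry":0,"rz":-0.6,"gripper":1}
    - {"x":-180,"y":-210,"z":110,"rx":0,"ry":0,"rz":-0.6,"gripper":1}

```text
clock: 8.95
eef_pos: [530.0, -197.6, 142.5]
tcp_rot: [3.139, 0.003, 2.122]
contact_force: [0.8, 0.2, 0.9]
opening: 1.0
grasp_force: 0.0
```

Run:
```python
from h import *
cp=r.camera_params("wrist");im=r.grab_frame("wrist");s=r.sense();print(s['eef_pos'],s['tcp_rot'],s['clock'])
cv2.imwrite("pics/w3.png",im); np.save("w3.npy",np.r_[cp['eye'],cp['orientation']])
for n in("offcut1","swivel_base","swivel_post","fence"):
  for d in r.recognise(n,"wrist")[:4]: print(n,d['conf'],d['box'])
```

```text
[ 530.27161491 -196.69412733  142.04562447] [3.13952312e+00 2.18436237e-03 2.12393138e+00] 9.0
offcut1 0.79 [249.5, 195.6, 41.0, 71.2]
swivel_base 0.63 [79.0, 0.0, 372.4, 359.7]
swivel_base 0.53 [89.8, 16.4, 357.8, 333.8]
swivel_post 0.97 [90.2, 15.6, 357.3, 333.9]
fence 0.75 [362.9, 128.8, 85.8, 153.6]
```

View pics/w3.png

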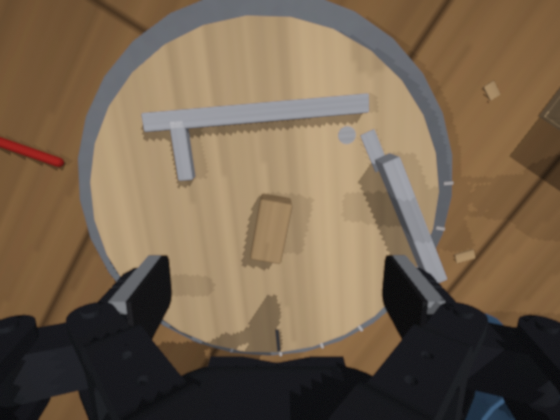

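The wrist picture shows offcut1 at (270,230), the rail from (145,122) to (368,104) with its stop at (182,152), and the hinge at (347,135). The fence runs from (395,165) to (432,275) and the pointer is at (277,340). Next I measure it.

```bash
cat >> h.py <<'E'
def loadcp(f):
    a=np.load(f);return dict(mtx=r.camera_params("wrist")['mtx'],eye=a[:3],orientation=a[3:])
E
python3 - <<'E'
from h import *
cp=loadcp("w3.npy");im=cv2.imread("pics/w3.png")
print(ray("wrist",[[275,195],[291,200],[278,263],[250,258],[269,229]],62,cp)[:,:2])
P=ray("wrist",[[347,135]],42,cp)[0];print("hinge",P)
a=ray("wrist",[[145,131],[369,112]],52,cp);print("rail top inner edge",a,np.arctan2(*(a[0]-a[1])[1::-1]))
print("marks",ray("wrist",[[448,183],[440,229],[362,328],[322,345],[280,352],[232,350]],20,cp),"ptr",ray("wrist",[[277,330],[279,350]],42,cp))
# base circle in top: ellipse via rim points
print("post",ray("top",[[462,222]],80))
# table edge pts in wrist (z 42)
e=ray("wrist",[[91,170],[130,65],[270,15],[400,80],[437,170],[340,340],[200,343]],42,cp)[:,:2]
A=np.c_[2*e,np.ones(len(e))];x=np.linalg.lstsq(A,(e**2).sum(1),rcond=None)[0];print("centre",x[:2],np.sqrt(x[2]+x[:2]@x[:2]))
E
python3 - <<'E'
import cv2
im=cv2.imread("pics/w3.png");cv2.imwrite("pics/c3.png",cv2.resize(im[150:370,180:460],None,fx=2.8,fy=2.7,interpolation=cv2.INTER_CUBIC))
E
```

```text
[[ 524.46661062 -189.801203  ]
 [ 535.19921107 -187.1809737 ]
 [ 551.63259713 -230.03944688]
 [ 533.24655921 -236.93623631]
 [ 533.38625567 -212.01610908]]
hinge [ 546.82730714 -132.49956539   42.        ]
rail top inner edge [[ 431.21697768 -199.69796431   52.        ]
 [ 548.42789734 -113.40323054   52.        ]] -2.5069597699376596
marks [[ 638.68969377 -120.96669388   20.        ]
 [ 657.09768656 -153.79705422   20.        ]
 [ 656.68830957 -260.91605638   20.        ]
 [ 636.64009408 -293.41902659   20.        ]
 [ 608.94614694 -318.8961966    20.        ]
 [ 571.71216259 -339.29533143   20.        ]] ptr [[ 586.60453453 -287.90317495   42.        ]
 [ 597.79648906 -302.96254407   42.        ]]
post [[ 481.81146582 -298.34406048   80.        ]]
centre [ 524.69243008 -206.16680902] 125.56239075479067
```

View pics/c3.png

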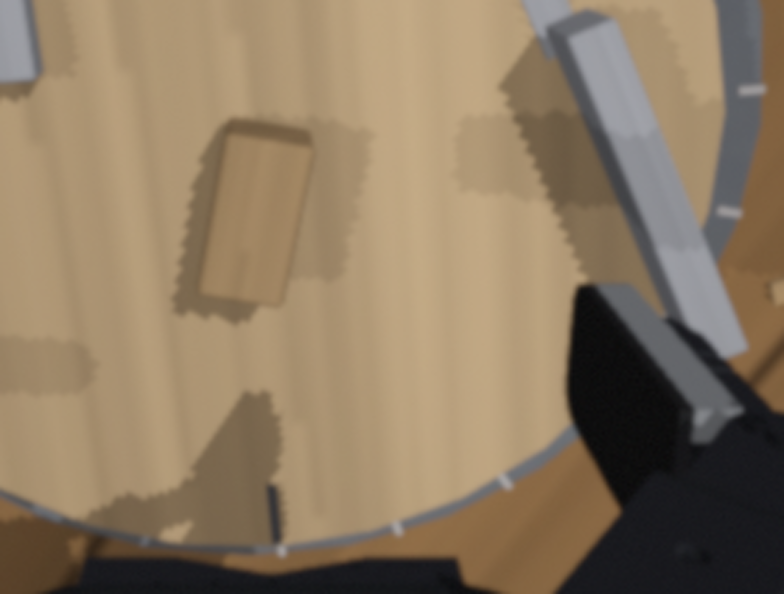

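>>> servo_tool:
  deltas:
    - {"x":6,"y":-14,"z":-40,"rx":0,"ry":0,"rz":-0.28,"gripper":1}
    - {"x":6,"y":-14,"z":-40,"rx":0,"ry":0,"rz":-0.28,"gripper":1}
    - {"x":6,"y":-14,"z":-80,"rx":0,"ry":0,"rz":-0.28,"gripper":1}
    - {"x":6,"y":-14,"z":-94,"rx":0,"ry":0,"rz":-0.28,"gripper":1}
    - {"x":6,"y":-14,"z":-94,"rx":0,"ry":0,"rz":-0.28,"gripper":-1}
    - {"x":6,"y":-14,"z":-94,"rx":0,"ry":0,"rz":-0.28,"gripper":-1}
    - {"x":6,"y":-14,"z":-94,"rx":0,"ry":0,"rz":-0.28,"gripper":-1}
    - {"x":6,"y":-14,"z":-94,"rx":0,"ry":0,"rz":-0.28,"gripper":-1}
    - {"x":6,"y":-14,"z":-94,"rx":0,"ry":0,"rz":-0.28,"gripper":-1}
    - {"x":6,"y":-14,"z":-94,"rx":0,"ry":0,"rz":-0.28,"gripper":-1}

```text
clock: 10.2
eef_pos: [536.1, -210.8, 47.7]
tcp_rot: [3.14, 0.001, 1.844]
contact_force: [-0.1, 1.0, 5.2]
opening: 0.243
grasp_force: 48.9
```

>>> servo_tool:
  deltas:
    - {"x":0,"y":0,"z":0,"rx":0,"ry":0,"rz":0,"gripper":-1}
    - {"x":0,"y":0,"z":0,"rx":0,"ry":0,"rz":0,"gripper":-1}
    - {"x":0,"y":0,"z":50,"rx":0,"ry":0,"rz":0,"gripper":-1}
    - {"x":0,"y":0,"z":90,"rx":0,"ry":0,"rz":0,"gripper":-1}
    - {"x":0,"y":0,"z":90,"rx":0,"ry":0,"rz":0,"gripper":-1}

```text
clock: 10.7
eef_pos: [538.8, -212.0, 142.3]
tcp_rot: [3.134, 0.006, 1.844]
contact_force: [1.3, -0.7, -0.1]
opening: 0.243
grasp_force: 49.1
```

>>> servo_tool:
  deltas:
    - {"x":219,"y":206,"z":0,"rx":0,"ry":0,"rz":0,"gripper":-1}
    - {"x":219,"y":206,"z":0,"rx":0,"ry":0,"rz":0,"gripper":-1}
    - {"x":219,"y":206,"z":0,"rx":0,"ry":0,"rz":0,"gripper":-1}
    - {"x":219,"y":206,"z":0,"rx":0,"ry":0,"rz":0,"gripper":-1}
    - {"x":219,"y":206,"z":0,"rx":0,"ry":0,"rz":0,"gripper":-1}
    - {"x":219,"y":206,"z":0,"rx":0,"ry":0,"rz":0,"gripper":-1}
    - {"x":219,"y":206,"z":-30,"rx":0,"ry":0,"rz":0,"gripper":-1}
    - {"x":219,"y":206,"z":-80,"rx":0,"ry":0,"rz":0,"gripper":-1}
    - {"x":219,"y":206,"z":-105,"rx":0,"ry":0,"rz":0,"gripper":-1}
    - {"x":219,"y":206,"z":-105,"rx":0,"ry":0,"rz":0,"gripper":-0.1}

```text
clock: 11.7
eef_pos: [750.5, -4.4, 26.1]
tcp_rot: [-3.134, -0.002, 1.844]
contact_force: [0.3, 0.5, -1.2]
opening: 0.399
grasp_force: 0.0
```

>>> servo_tool:
  deltas:
    - {"x":0,"y":0,"z":0,"rx":0,"ry":0,"rz":0,"gripper":-0.1}
    - {"x":0,"y":0,"z":0,"rx":0,"ry":0,"rz":0,"gripper":-0.1}
    - {"x":0,"y":0,"z":50,"rx":0,"ry":0,"rz":0,"gripper":0}
    - {"x":-30,"y":0,"z":100,"rx":0,"ry":0,"rz":0,"gripper":1}
    - {"x":-60,"y":0,"z":150,"rx":0,"ry":0,"rz":0,"gripper":1}
    - {"x":-80,"y":0,"z":200,"rx":0,"ry":0,"rz":0,"gripper":1}
    - {"x":-110,"y":-20,"z":200,"rx":0,"ry":0,"rz":0,"gripper":1}
    - {"x":-150,"y":-20,"z":200,"rx":0,"ry":0,"rz":0,"gripper":1}
    - {"x":-150,"y":-20,"z":200,"rx":0,"ry":0,"rz":0,"gripper":1}
    - {"x":-150,"y":-20,"z":200,"rx":0,"ry":0,"rz":0,"gripper":1}

```text
clock: 12.7
eef_pos: [604.6, -24.7, 234.0]
tcp_rot: [3.137, 0.001, 1.843]
contact_force: [0.4, 0.2, -0.4]
opening: 1.001
grasp_force: 0.0
```

Run:
```python
from h import *
cp=r.camera_params("wrist");im=r.grab_frame("wrist");s=r.sense();print(s['eef_pos'],s['tcp_rot'],s['clock'])
t=r.grab_frame("top");sc=r.grab_frame("scene")
np.save("w4.npy",np.r_[cp['eye'],cp['orientation']]);cv2.imwrite("pics/t4.png",t);cv2.imwrite("pics/w4.png",im)
A=cv2.resize(t[140:275,350:490],(400,386),interpolation=cv2.INTER_CUBIC);B=cv2.resize(sc[160:260,85:215],(400,308),interpolation=cv2.INTER_CUBIC)
L=np.vstack([A,cv2.resize(t[100:160,285:360],(400,214))]);R=np.vstack([B,cv2.resize(im,(400,292))])
cv2.imwrite("pics/c4.png",np.hstack([L,R]))
```

```text
[605.40664327 -24.63251791 233.45903592] [3.13769496e+00 1.22117546e-03 1.84362036e+00] 12.75
```

View pics/c4.png

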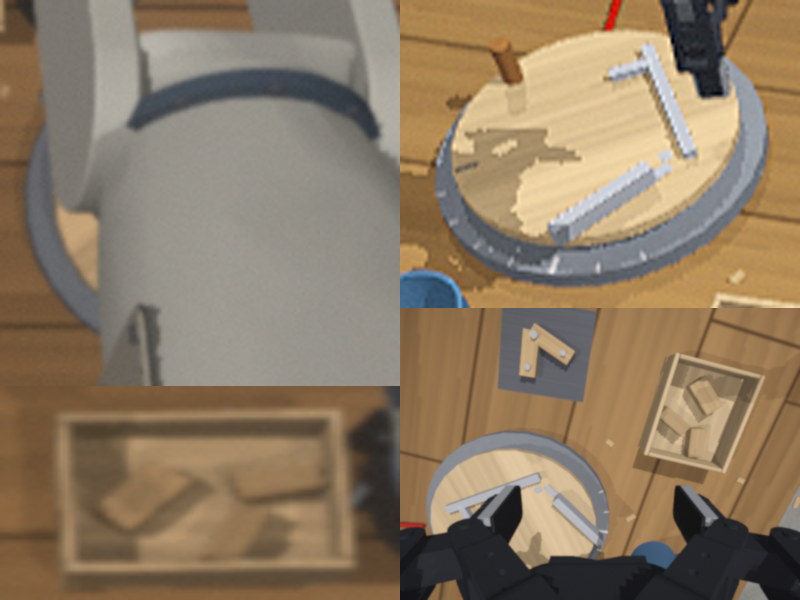

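The three offcuts lie in the tray. The scene crop shows the base's marks, with a longer one at crop (553,262), about scene pixel (135,245). I'll compute its direction.

Run:
```python
from h import *
c=np.array([524.7,-206.2])
px=np.array([[553,262],[515,255],[478,247],[598,267],[643,262],[465,165],[505,60]],float);px[:,0]=85+(px[:,0]-400)/3.077;px[:,1]=160+px[:,1]/3.08
for p,z in zip(px,[20]*5+[42,65]):
    w=ray("scene",p,z)[0][:2]-c;print(np.round(p),np.round(w),np.degrees(np.arctan2(w[1],w[0])).round(1),np.hypot(*w).round())
cp=loadcp("w4.npy")
im=cv2.imread("pics/w4.png")
# sample geometry from w4
for n in("sample","leaf"):
    for d in r.recognise(n,"wrist")[:2]:print(n,d)
t=cv2.imread("pics/top0.png");w=ray("top",[[461,224]],80)[0][:2]-c;print(w,np.degrees(np.arctan2(w[1],w[0])))
```

```text
[135. 245.] [133.  15.] 6.5 133.0
[122. 243.] [132. -19.] -8.1 133.0
[110. 240.] [130. -53.] -22.0 140.0
[149. 247.] [130.  54.] 22.3 141.0
[164. 245.] [119.  88.] 36.5 148.0
[106. 214.] [ 65. -90.] -54.1 111.0
[119. 179.] [-40. -97.] -112.6 105.0
sample {'box': [135.6, 2.6, 139.5, 135.8], 'conf': 0.71}
leaf {'box': [178.8, 25.4, 65.0, 56.7], 'conf': 0.71}
[-47.78581052 -89.35486775] -118.13728659040136
```

The long mark is at +6.5° and the pointer at −53°, so the table stands at 0 and must turn +60°. The post is near (484,−303). I'll go and grip it.

>>> servo_tool:
  deltas:
    - {"x":-121,"y":-278,"z":-60,"rx":0,"ry":0,"rz":-0.67,"gripper":1}
    - {"x":-121,"y":-278,"z":-80,"rx":0,"ry":0,"rz":-0.67,"gripper":1}
    - {"x":-121,"y":-278,"z":-80,"rx":0,"ry":0,"rz":-0.67,"gripper":1}
    - {"x":-121,"y":-278,"z":-80,"rx":0,"ry":0,"rz":-0.67,"gripper":1}
    - {"x":-121,"y":-278,"z":-80,"rx":0,"ry":0,"rz":-0.67,"gripper":1}
    - {"x":-121,"y":-278,"z":-80,"rx":0,"ry":0,"rz":-0.67,"gripper":1}
    - {"x":-121,"y":-278,"z":-80,"rx":0,"ry":0,"rz":-0.67,"gripper":1}
    - {"x":-121,"y":-278,"z":-110,"rx":0,"ry":0,"rz":-0.67,"gripper":1}
    - {"x":-121,"y":-278,"z":-150,"rx":0,"ry":0,"rz":-0.67,"gripper":1}
    - {"x":-121,"y":-278,"z":-168,"rx":0,"ry":0,"rz":-0.67,"gripper":1}

```text
clock: 13.95
eef_pos: [482.4, -301.7, 60.3]
tcp_rot: [-3.138, -0.001, 1.174]
contact_force: [0.4, -0.1, -0.7]
opening: 1.003
grasp_force: 0.0
```

>>> servo_tool:
  deltas:
    - {"x":0,"y":0,"z":0,"rx":0,"ry":0,"rz":0,"gripper":-1}
    - {"x":0,"y":0,"z":0,"rx":0,"ry":0,"rz":0,"gripper":-1}
    - {"x":0,"y":0,"z":0,"rx":0,"ry":0,"rz":0,"gripper":-1}
    - {"x":0,"y":0,"z":0,"rx":0,"ry":0,"rz":0,"gripper":-1}
    - {"x":0,"y":0,"z":0,"rx":0,"ry":0,"rz":0,"gripper":-1}
    - {"x":0,"y":0,"z":0,"rx":0,"ry":0,"rz":0,"gripper":-1}
    - {"x":0,"y":0,"z":0,"rx":0,"ry":0,"rz":0,"gripper":-1}
    - {"x":0,"y":0,"z":0,"rx":0,"ry":0,"rz":0,"gripper":-1}

```text
clock: 14.75
eef_pos: [484.5, -303.1, 64.7]
tcp_rot: [3.138, 0.0, 1.174]
contact_force: [1.9, 1.6, 6.6]
opening: 0.189
grasp_force: 48.8
```

>>> servo_tool:
  deltas:
    - {"x":8.7,"y":-3.1,"z":0,"rx":0,"ry":0,"rz":0.087,"gripper":-1}
    - {"x":17.5,"y":-5.5,"z":0,"rx":0,"ry":0,"rz":0.175,"gripper":-1}
    - {"x":26.5,"y":-7.1,"z":0,"rx":0,"ry":0,"rz":0.262,"gripper":-1}
    - {"x":35.6,"y":-7.9,"z":0,"rx":0,"ry":0,"rz":0.349,"gripper":-1}
    - {"x":44.8,"y":-7.9,"z":0,"rx":0,"ry":0,"rz":0.436,"gripper":-1}
    - {"x":53.9,"y":-7.1,"z":0,"rx":0,"ry":0,"rz":0.524,"gripper":-1}

```text
clock: 15.35
eef_pos: [538.7, -310.0, 64.7]
tcp_rot: [3.139, 0.001, 1.701]
contact_force: [4.7, 4.4, 6.1]
opening: 0.19
grasp_force: 49.2
```

>>> servo_tool:
  deltas:
    - {"x":9,"y":1.6,"z":0,"rx":0,"ry":0,"rz":0.087,"gripper":-1}
    - {"x":17.8,"y":4,"z":0,"rx":0,"ry":0,"rz":0.175,"gripper":-1}
    - {"x":26.4,"y":7.1,"z":0,"rx":0,"ry":0,"rz":0.262,"gripper":-1}
    - {"x":34.7,"y":11,"z":0,"rx":0,"ry":0,"rz":0.349,"gripper":-1}
    - {"x":42.7,"y":15.5,"z":0,"rx":0,"ry":0,"rz":0.436,"gripper":-1}
    - {"x":50.2,"y":20.8,"z":0,"rx":0,"ry":0,"rz":0.524,"gripper":-1}
    - {"x":50.2,"y":20.8,"z":0,"rx":0,"ry":0,"rz":0.524,"gripper":-1}
    - {"x":50.2,"y":20.8,"z":0,"rx":0,"ry":0,"rz":0.524,"gripper":-1}

```text
clock: 16.15
eef_pos: [589.3, -288.9, 64.7]
tcp_rot: [3.139, 0.003, 2.22]
contact_force: [4.8, 2.2, 5.0]
opening: 0.192
grasp_force: 49.7
```

>>> servo_tool:
  deltas:
    - {"x":0,"y":0,"z":0,"rx":0,"ry":0,"rz":0,"gripper":1}
    - {"x":0,"y":0,"z":0,"rx":0,"ry":0,"rz":0,"gripper":1}
    - {"x":0,"y":0,"z":0,"rx":0,"ry":0,"rz":0,"gripper":1}
    - {"x":0,"y":0,"z":0,"rx":0,"ry":0,"rz":0,"gripper":1}
    - {"x":0,"y":0,"z":50,"rx":0,"ry":0,"rz":0,"gripper":1}
    - {"x":0,"y":0,"z":100,"rx":0,"ry":0,"rz":0,"gripper":1}
    - {"x":-20,"y":40,"z":120,"rx":0,"ry":0,"rz":0,"gripper":1}
    - {"x":-40,"y":80,"z":120,"rx":0,"ry":0,"rz":0,"gripper":1}
    - {"x":-40,"y":80,"z":120,"rx":0,"ry":0,"rz":0,"gripper":1}

```text
clock: 17.05
eef_pos: [544.5, -205.2, 183.8]
tcp_rot: [-3.141, -0.002, 2.223]
contact_force: [-0.0, 0.2, -0.7]
opening: 0.998
grasp_force: 0.0
```

Run:
```python
from h import *
cp=r.camera_params("wrist");im=r.grab_frame("wrist");s=r.sense();print(s['eef_pos'],s['tcp_rot'],s['clock'])
np.save("w5.npy",np.r_[cp['eye'],cp['orientation']]);cv2.imwrite("pics/w5.png",im)
```

```text
[ 546.03301562 -207.07087391  183.75455631] [-3.14137504e+00 -5.01286109e-04  2.22335965e+00] 17.1
```

View pics/w5.png

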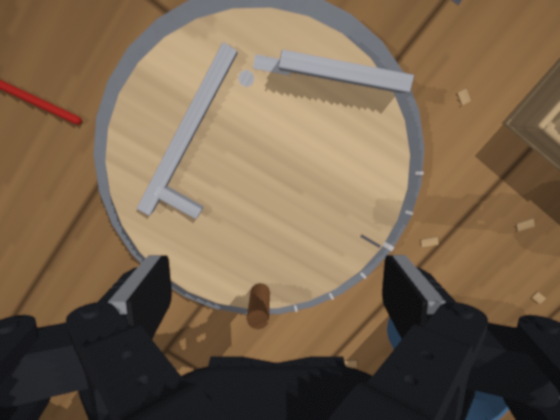

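The pointer (373,241) now meets the long mark at (390,247), and the hinge is at (247,77). Next I look at the sample from close by.

>>> servo_tool:
  deltas:
    - {"x":-46,"y":207,"z":0,"rx":0,"ry":0,"rz":-0.53,"gripper":1}
    - {"x":-46,"y":207,"z":0,"rx":0,"ry":0,"rz":-0.53,"gripper":1}
    - {"x":-46,"y":207,"z":0,"rx":0,"ry":0,"rz":-0.53,"gripper":1}
    - {"x":-46,"y":207,"z":0,"rx":0,"ry":0,"rz":-0.53,"gripper":1}
    - {"x":-46,"y":207,"z":0,"rx":0,"ry":0,"rz":-0.53,"gripper":1}
    - {"x":-46,"y":207,"z":-30,"rx":0,"ry":0,"rz":-0.53,"gripper":1}
    - {"x":-46,"y":207,"z":-30,"rx":0,"ry":0,"rz":-0.53,"gripper":1}
    - {"x":-46,"y":207,"z":-30,"rx":0,"ry":0,"rz":-0.53,"gripper":1}

```text
clock: 17.9
eef_pos: [501.3, -2.4, 153.1]
tcp_rot: [-3.14, 0.0, 1.691]
contact_force: [-0.7, 0.2, -0.1]
opening: 1.001
grasp_force: 0.0
```

Run:
```python
from h import *
cp=r.camera_params("wrist");im=r.grab_frame("wrist");s=r.sense();print(s['eef_pos'],s['tcp_rot'],s['clock'])
np.save("w6.npy",np.r_[cp['eye'],cp['orientation']]);cv2.imwrite("pics/w6.png",im)
b=r.recognise("sample","wrist")[0]['box'];print(b)
u=proj("wrist",[[497,62,12]],cp)[0];x0,y0=[int(max(0,v)) for v in (u[0]-100,u[1]-75)];print(x0,y0)
A=cv2.resize(im[y0:y0+150,x0:x0+200],(800,600),interpolation=cv2.INTER_CUBIC);cv2.imwrite("pics/c6.png",A)
```

```text
[501.86891531  -2.51139806 153.6675946 ] [-3.14135553e+00  1.43697057e-04  1.69097079e+00] 17.95
[210.5, 31.3, 163.1, 157.8]
181 32
```

View pics/c6.png

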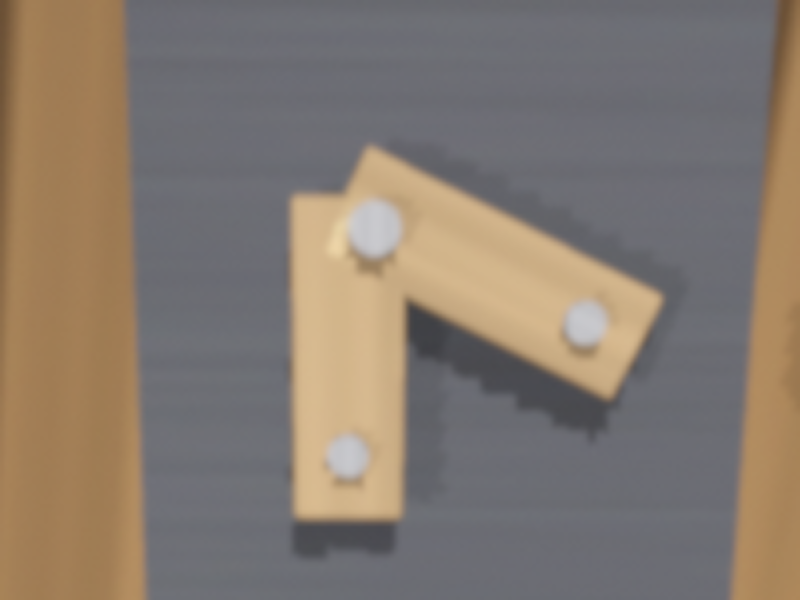

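The crop shows the fixed batten's outer edge from (291,196) to (296,518). The leaf's outer edge runs from (371,146) to (663,295). I'll compute the sample frame and then go to the bevel.

Run:
```python
from h import *
cp=loadcp("w6.npy")
q=np.array([[291,196],[296,518],[401,518],[371,146],[663,295],[612,400]],float)/4-.4+[181,32]
W=ray("wrist",q,12,cp)[:,:2];print(W.round(1))
d=W[1]-W[0];e=W[4]-W[3]
print("len",np.hypot(*d),np.hypot(*(W[2]-W[1])),np.hypot(*e),np.hypot(*(W[5]-W[4])))
a=np.arctan2(d[1],d[0]);b=np.arctan2(e[1],e[0]);print("ang",a,b,"leaf",b-a)
t=np.linalg.solve(np.c_[d,-e],W[3]-W[0]);C=W[0]+t[0]*d;print("corner",C,np.hypot(*(W[1]-C)),np.hypot(*(W[0]-C)),np.hypot(*(W[4]-C)))
# rail/hinge from w5
cp=loadcp("w5.npy");h=ray("wrist",[[247,77]],42,cp)[0];print("hinge",h)
```

```text
[[473.4  79.5]
 [480.8  18.1]
 [501.9  20.7]
 [487.5  90.3]
 [547.1  70.1]
 [540.5  49.1]]
len 61.873461789474035 21.276178630712554 62.92361176831132 22.03473518331709
ang -1.4503605171518874 -0.3265511719918666 leaf 1.1238093451600208
corner [471.38854623  95.71708278] 78.20270386721677 16.329242077742737 79.8953645226341
hinge [ 473.4586528  -149.23113752   42.        ]
```

>>> servo_tool:
  deltas:
    - {"x":-50,"y":265,"z":10,"rx":0,"ry":0,"rz":-0.29,"gripper":1}
    - {"x":-50,"y":265,"z":10,"rx":0,"ry":0,"rz":-0.29,"gripper":1}
    - {"x":-50,"y":265,"z":10,"rx":0,"ry":0,"rz":-0.29,"gripper":1}
    - {"x":-50,"y":265,"z":10,"rx":0,"ry":0,"rz":-0.29,"gripper":1}
    - {"x":-50,"y":265,"z":10,"rx":0,"ry":0,"rz":-0.29,"gripper":1}
    - {"x":-50,"y":265,"z":10,"rx":0,"ry":0,"rz":-0.29,"gripper":1}
    - {"x":-50,"y":265,"z":10,"rx":0,"ry":0,"rz":-0.29,"gripper":1}
    - {"x":-50,"y":265,"z":10,"rx":0,"ry":0,"rz":-0.29,"gripper":1}

```text
clock: 18.8
eef_pos: [451.8, 263.3, 163.9]
tcp_rot: [3.141, -0.0, 1.403]
contact_force: [-0.2, -0.5, -0.1]
opening: 0.999
grasp_force: 0.0
```

Run:
```python
from h import *
cp=r.camera_params("wrist");im=r.grab_frame("wrist");s=r.sense();print(s['eef_pos'],s['tcp_rot'],s['clock'])
np.save("w7.npy",np.r_[cp['eye'],cp['orientation']]);cv2.imwrite("pics/w7.png",im)
b=r.recognise("bevel","wrist")[0]['box'];print(b,r.recognise("lock","wrist")[:1])
x0,y0=140,0
A=cv2.resize(im[0:210,140:420],(800,600),interpolation=cv2.INTER_CUBIC);cv2.imwrite("pics/c7.png",A)
```

```text
[451.80955785 262.54835354 163.7458396 ] [3.14107126e+00 3.60511177e-05 1.40170669e+00] 18.85
[241.6, 2.8, 130.0, 164.4] [{'box': [251.6, 7.0, 24.9, 40.5], 'conf': 0.81}]
```

View pics/c7.png

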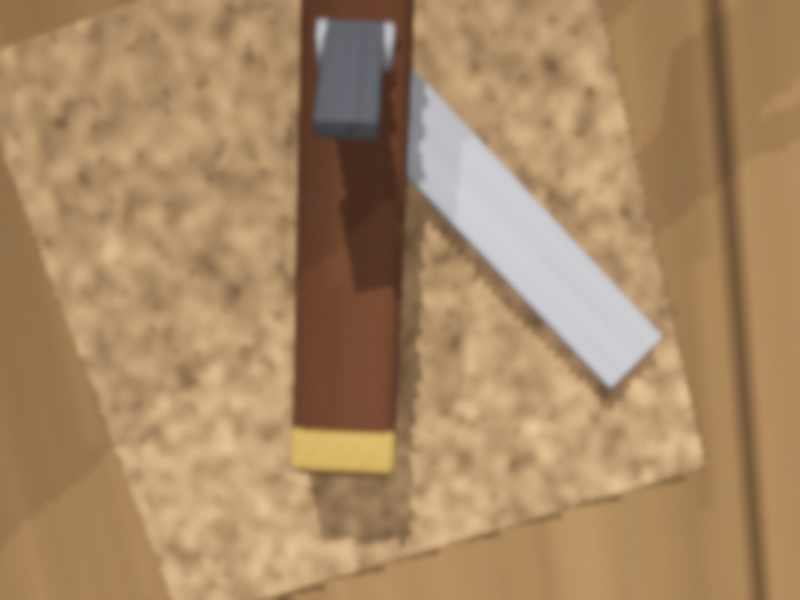

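Run:
```python
from h import *
cp=loadcp("w7.npy");s=800/280
q=np.array([[303,0],[293,470],[413,0],[392,472]],float)/s-.3+[140,0]
W=ray("wrist",q,35.5,cp)[:,:2];print(W.round(1))
m0=(W[0]+W[2])/2;m1=(W[1]+W[3])/2;d=m0-m1;a=np.arctan2(-d[1],-d[0]);u=-d/np.hypot(*d)
print("handle x ang",a,"widths",np.hypot(*(W[2]-W[0])),np.hypot(*(W[3]-W[1])))
P=m1-106*u;print("pivot",P,"x50",P+50*u, "mid46",P+46*u)
b=ray("wrist",np.array([[613,390],[660,337],[410,180]],float)/s-.3+[140,0],12,cp)[:,:2];e=b[0]-b[2];print("blade ang",np.arctan2(e[1],e[0])-a,b)
print("tip from pivot",np.hypot(*((b[0]+b[1])/2-P)))
print("mat corner",ray("wrist",np.array([[703,465],[0,50],[590,0]],float)/s+[140,0],3,cp))
print("mat top", ray("top",[[204.5,238],[168,210],[236,203],[240,267],[174,275]],3))
```

```text
[[453.8 401.9]
 [429.4 289.8]
 [480.  397.4]
 [455.9 284.7]]
handle x ang -1.7831441061563729 widths 26.614409000633017 26.9053886039938
pivot [464.98534594 390.87869311] x50 [454.44756974 342.00175302] mid46 [455.29059184 345.91190822]
blade ang 0.8488517332856051 [[522.27087881 293.85076141]
 [537.13260608 306.47793421]
 [473.56298008 359.75027078]]
tip from pivot 111.43295930015758
mat corner [[548.83268115 265.52084543   3.        ]
 [368.70397058 412.03659177   3.        ]
 [529.56144144 397.39636354   3.        ]]
mat top [[452.06841909 334.07575497   3.        ]
 [524.57416175 429.59548001   3.        ]
 [543.09323162 255.05678606   3.        ]
 [378.33466731 242.740537     3.        ]
 [358.62871351 408.16990579   3.        ]]
```

The crop shows the handle's brass end at (342,470), the lever at (350,80) leaning to +x, and the blade tip at (636,363). I'll grip the handle at x = 50.

>>> servo_tool:
  deltas:
    - {"x":2.7,"y":79.5,"z":-40,"rx":0,"ry":0,"rz":-0.044,"gripper":0.6}
    - {"x":2.7,"y":79.5,"z":-70,"rx":0,"ry":0,"rz":-0.044,"gripper":0.6}
    - {"x":2.7,"y":79.5,"z":-70,"rx":0,"ry":0,"rz":-0.044,"gripper":0.6}
    - {"x":2.7,"y":79.5,"z":-100,"rx":0,"ry":0,"rz":-0.044,"gripper":0.6}
    - {"x":2.7,"y":79.5,"z":-130,"rx":0,"ry":0,"rz":-0.044,"gripper":0.6}
    - {"x":2.7,"y":79.5,"z":-144,"rx":0,"ry":0,"rz":-0.044,"gripper":0.6}
    - {"x":2.7,"y":79.5,"z":-144,"rx":0,"ry":0,"rz":-0.044,"gripper":0.6}
    - {"x":2.7,"y":79.5,"z":-144,"rx":0,"ry":0,"rz":-0.044,"gripper":-1}
    - {"x":2.7,"y":79.5,"z":-144,"rx":0,"ry":0,"rz":-0.044,"gripper":-1}
    - {"x":2.7,"y":79.5,"z":-144,"rx":0,"ry":0,"rz":-0.044,"gripper":-1}
  newtons: 80

```text
clock: 19.95
eef_pos: [455.0, 343.2, 20.9]
tcp_rot: [3.14, -0.002, 1.358]
contact_force: [1.3, 0.7, 1.7]
opening: 0.31
grasp_force: 49.0
```

>>> servo_tool:
  deltas:
    - {"x":0,"y":0,"z":0,"rx":0,"ry":0,"rz":0,"gripper":-1}
    - {"x":0,"y":0,"z":0,"rx":0,"ry":0,"rz":0,"gripper":-1}
    - {"x":0,"y":0,"z":0,"rx":0,"ry":0,"rz":0,"gripper":-1}
    - {"x":0,"y":0,"z":0,"rx":0,"ry":0,"rz":0,"gripper":-1}
    - {"x":0,"y":0,"z":0,"rx":0,"ry":0,"rz":0,"gripper":-1}
    - {"x":0,"y":0,"z":0,"rx":0,"ry":0,"rz":0,"gripper":-1}

```text
clock: 20.55
eef_pos: [455.1, 343.3, 21.1]
tcp_rot: [3.14, -0.002, 1.358]
contact_force: [0.1, -1.4, 7.3]
opening: 0.308
grasp_force: 79.2
```

Run:
```python
from h import *
import numpy as np
s=r.sense();print(s['eef_pos'],s['tcp_rot'],s['contact_force'],s['wrist_torque'])
```

```text
[455.09663764 343.27295401  21.09423343] [ 3.13962772e+00 -1.93390224e-03  1.35799365e+00] [ 0.14677347 -1.39260158  7.30083869] [-0.30726886  0.05579653  0.00205334]
```

>>> servo_tool:
  deltas:
    - {"x":0,"y":0,"z":30,"rx":0,"ry":0,"rz":0,"gripper":-1}
    - {"x":0,"y":-35,"z":40,"rx":0,"ry":0,"rz":0.05,"gripper":-1}
    - {"x":0,"y":-80,"z":40,"rx":0,"ry":0,"rz":0.12,"gripper":-1}
    - {"x":0,"y":-125,"z":40,"rx":0,"ry":0,"rz":0.2,"gripper":-1}
    - {"x":0,"y":-170,"z":40,"rx":0,"ry":0,"rz":0.28,"gripper":-1}
    - {"x":-2,"y":-210,"z":40,"rx":0,"ry":0,"rz":0.333,"gripper":-1}
    - {"x":-2.6,"y":-232,"z":40,"rx":0,"ry":0,"rz":0.333,"gripper":-1}
    - {"x":-2.6,"y":-232,"z":40,"rx":0,"ry":0,"rz":0.333,"gripper":-1}
    - {"x":-2.6,"y":-232,"z":40,"rx":0,"ry":0,"rz":0.333,"gripper":-1}
    - {"x":-2.6,"y":-232,"z":40,"rx":0,"ry":0,"rz":0.333,"gripper":-1}

```text
clock: 21.55
eef_pos: [451.9, 111.5, 59.7]
tcp_rot: [3.141, -0.0, 1.691]
contact_force: [-0.6, 0.2, -2.4]
opening: 0.303
grasp_force: 79.9
```

Run:
```python
from h import *
cp=r.camera_params("wrist");im=r.grab_frame("wrist");s=r.sense();print(s['eef_pos'],s['tcp_rot'],s['grasp_force'],s['opening'],s['contact_force'])
np.save("w8.npy",np.r_[cp['eye'],cp['orientation']]);cv2.imwrite("pics/w8.png",im)
cv2.imwrite("pics/c8.png",cv2.resize(im[:300,:],(800,429)))
```

```text
[451.80868492 111.59046687  59.54542086] [ 3.14083697e+00 -2.16935141e-04  1.69167455e+00] 79.87049460411072 0.30428959542297784 [-0.17325558  0.93597279 -2.34956229]
```

View pics/c8.png

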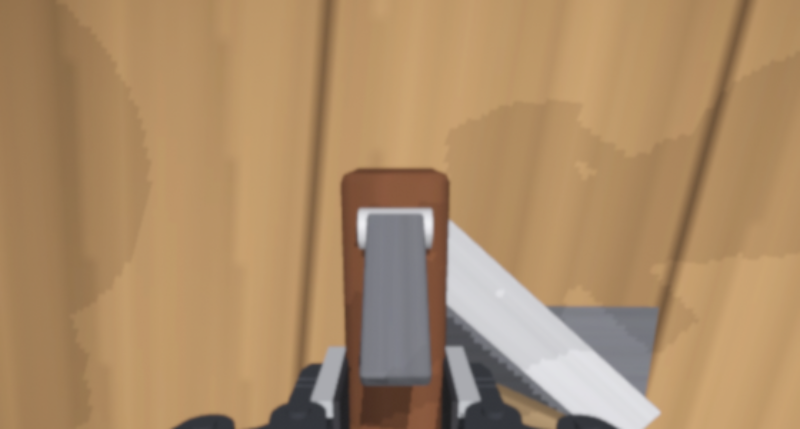

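The handle is held straight, with its rounded end at (395,170) and the blade on the right side. I check the grip offset along the handle from this picture.

Run:
```python
from h import *
cp=loadcp("w8.npy");s=r.sense();T=s['eef_pos'][:2];yaw=s['tcp_rot'][2]
k=1.4286;z=59.5-18.1
tx=np.array([np.cos(yaw),np.sin(yaw)]);ty=np.array([np.sin(yaw),-np.cos(yaw)])
q=np.array([[395,170],[343,185],[449,185],[345,300],[445,300]],float)/k
for w in ray("wrist",q,z+32.5,cp)[:,:2]-T: print("rel",(w@tx).round(1),(w@ty).round(1))
```

```text
rel 61.7 0.1
rel 58.0 -13.0
rel 58.0 13.7
rel 27.7 -13.3
rel 27.7 13.5
```

>>> servo_tool:
  deltas:
    - {"x":0,"y":0,"z":-25,"rx":0,"ry":0,"rz":0,"gripper":-1}
    - {"x":0,"y":0,"z":-38,"rx":0,"ry":0,"rz":0,"gripper":-1}
    - {"x":0,"y":0,"z":-42,"rx":0,"ry":0,"rz":0,"gripper":-1}
    - {"x":0,"y":0,"z":-42,"rx":0,"ry":0,"rz":0,"gripper":-1}
    - {"x":0.6,"y":-5,"z":-42,"rx":0,"ry":0,"rz":0,"gripper":-1}
    - {"x":1.2,"y":-10,"z":-42,"rx":0,"ry":0,"rz":0,"gripper":-1}
    - {"x":1.8,"y":-15,"z":-42,"rx":0,"ry":0,"rz":0,"gripper":-1}
    - {"x":2.4,"y":-20,"z":-42,"rx":0,"ry":0,"rz":0,"gripper":-1}
    - {"x":3,"y":-25,"z":-42,"rx":0,"ry":0,"rz":0,"gripper":-1}
    - {"x":3.6,"y":-30,"z":-42,"rx":0,"ry":0,"rz":0,"gripper":-1}

```text
clock: 22.6
eef_pos: [456.2, 82.0, 18.1]
tcp_rot: [3.139, -0.001, 1.692]
contact_force: [-1.8, 8.3, 6.6]
opening: 0.305
grasp_force: 80.9
```

>>> servo_tool:
  deltas:
    - {"x":0.6,"y":-5,"z":0,"rx":0,"ry":0,"rz":0,"gripper":-1}
    - {"x":1.2,"y":-10,"z":0,"rx":0,"ry":0,"rz":0,"gripper":-1}
    - {"x":1.4,"y":-12,"z":0,"rx":0,"ry":0,"rz":0,"gripper":-1}
    - {"x":1.4,"y":-12,"z":0,"rx":0,"ry":0,"rz":0,"gripper":-1}

```text
clock: 23.0
eef_pos: [457.7, 69.7, 18.1]
tcp_rot: [3.139, -0.0, 1.692]
contact_force: [-0.3, 3.8, 6.6]
opening: 0.306
grasp_force: 80.9
```

```bash
cat >> h.py <<'E'
C=np.array([471.4,95.7]);A=-1.4504
def insample(off=48.2):
    s=r.sense();T=s['eef_pos'];y=s['tcp_rot'][2];P=T[:2]+off*np.array([np.cos(y),np.sin(y)])-C
    u=np.array([np.cos(A),np.sin(A)]);n=np.array([-u[1],u[0]]);f=s['contact_force']
    print("pivot in sample",(P@u).round(2),(P@n).round(2),"ang",round(y-np.pi-A,4),"z",T[2].round(1),"F u,n,z",(f[:2]@u).round(1),(f[:2]@n).round(1),f[2].round(1),"g",s['grasp_force'].round(),s['opening'].round(3),s['clock'])
E
python3 -c "
from h import *
insample()"
```

```text
Traceback (most recent call last):
  File "h.py", line 34, in insample
    print("pivot in sample",(P@u).round(2),(P@n).round(2),"ang",round(y-np.pi-A,4),"z",T[2].round(1),"F u,n,z",(f[:2]@u).round(1),(f[:2]@n).round(1),f[2].round(1),"g",s['grasp_force'].round(),s['opening'].round(3),s['clock'])
                                                                                                                                                                       ^^^^^^^^^^^^^^^^^^^^^^
AttributeError: 'float' object has no attribute 'round'
```

>>> servo_tool:
  deltas:
    - {"x":1.5,"y":0.2,"z":0,"rx":0,"ry":0,"rz":0,"gripper":-1}
    - {"x":2.5,"y":0.3,"z":0,"rx":0,"ry":0,"rz":0,"gripper":-1}
    - {"x":2.9,"y":-2.7,"z":0,"rx":0,"ry":0,"rz":0,"gripper":-1}
    - {"x":3.1,"y":-4.7,"z":0,"rx":0,"ry":0,"rz":0,"gripper":-1}
    - {"x":3.1,"y":-4.7,"z":0,"rx":0,"ry":0,"rz":0,"gripper":-1}

```text
clock: 23.5
eef_pos: [460.3, 65.2, 18.1]
tcp_rot: [3.14, -0.001, 1.692]
contact_force: [-2.0, 5.4, 8.7]
opening: 0.306
grasp_force: 81.2
```

```bash
sed -i "s/s\['grasp_force'\].round(),s\['opening'\].round(3)/round(s['grasp_force']),round(s['opening'],3)/" h.py
python3 -c "
from h import *
insample()
cp=r.camera_params('wrist');im=r.grab_frame('wrist');cv2.imwrite('pics/w9.png',im);np.save('w9.npy',np.r_[cp['eye'],cp['orientation']])
cv2.imwrite('pics/c9.png',cv2.resize(im[60:270,220:500],(800,600),interpolation=cv2.INTER_CUBIC))"
```

```text
pivot in sample -19.21 -14.74 ang 0.0006 z 18.1 F u,n,z -5.6 -1.3 8.7 g 81 0.306 23.5
```

View pics/c9.png

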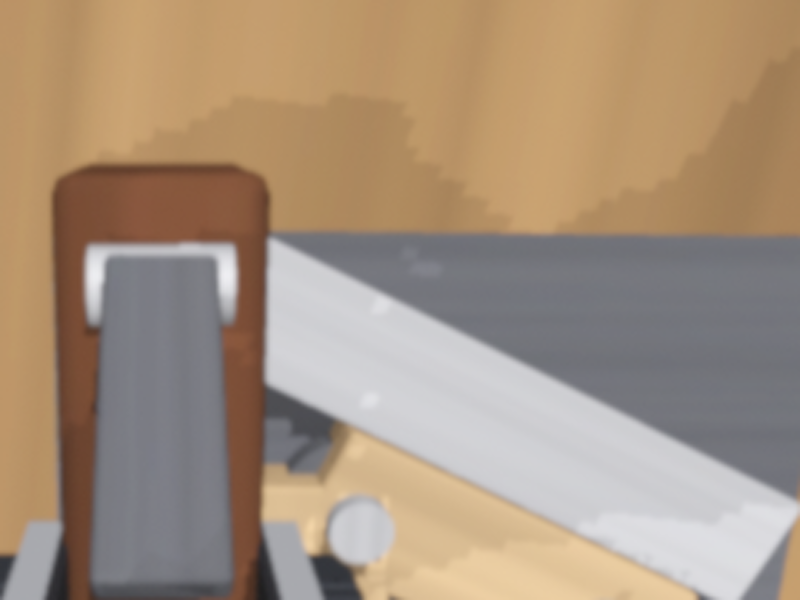

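The blade lies along the leaf with no visible gap, and the handle sits against the fixed batten. I measure the blade angle.

```bash
python3 -c "
from h import *
cp=loadcp('w9.npy');k=800/280
q=np.array([[275,240],[793,503],[275,387],[560,515],[693,590]],float)/k-.3+[220,60]
W=ray('wrist',q,9,cp)[:,:2]
u=np.array([np.cos(A),np.sin(A)]);n=np.array([-u[1],u[0]])
for i,j in((0,1),(2,3),(2,4)):
  d=W[j]-W[i];print(np.arctan2(d@n,d@u))
th=1.124
for w in W: v=w-C; print('in sample',v@u.T,v@n,'dist left of leaf line',-(v@u)*np.sin(th)+(v@n)*np.cos(th))
"
```

```text
1.1111528835141504
1.1431216478998012
1.113257751799154
in sample -21.625277807799787 2.2000471744103223 dist left of leaf line 20.453046547160085
in sample 20.3935424307181 87.08573522784786 dist left of leaf line 19.23624977866107
in sample 1.1612568835754877 2.897049524513805 dist left of leaf line 0.20448978789433392
in sample 22.48572716631895 49.68077266925922 dist left of leaf line 1.1875596526143184
in sample 35.71192944952126 73.06681818711037 dist left of leaf line -0.6356961930179033
```

>>> servo_tool:
  deltas:
    - {"x":0,"y":0,"z":0,"rx":0,"ry":0,"rz":0,"gripper":-1}
    - {"x":0,"y":0,"z":0,"rx":0,"ry":0,"rz":0,"gripper":-1}
    - {"x":0,"y":0,"z":0.5,"rx":0,"ry":0,"rz":0,"gripper":0.2}
    - {"x":0,"y":0,"z":0.5,"rx":0,"ry":0,"rz":0,"gripper":0.2}
    - {"x":0,"y":0,"z":0.5,"rx":0,"ry":0,"rz":0,"gripper":0.2}
    - {"x":0,"y":0,"z":25,"rx":0,"ry":0,"rz":0,"gripper":0.2}
    - {"x":0,"y":0,"z":65,"rx":0,"ry":0,"rz":0,"gripper":0}
    - {"x":0,"y":0,"z":85,"rx":0,"ry":0,"rz":0,"gripper":-1}
    - {"x":0,"y":0,"z":85,"rx":0,"ry":0,"rz":0,"gripper":-1}

```text
clock: 24.45
eef_pos: [461.5, 64.2, 104.8]
tcp_rot: [3.136, -0.0, 1.691]
contact_force: [-0.5, -0.9, -0.9]
opening: 0.172
grasp_force: 0.0
```

```bash
python3 -c "
from h import *
s=r.sense();print(s['eef_pos'],s['opening'])
cp=r.camera_params('wrist');im=r.grab_frame('wrist');cv2.imwrite('pics/w10.png',im);np.save('w10.npy',np.r_[cp['eye'],cp['orientation']])
cv2.imwrite('pics/c10.png',cv2.resize(im[40:350,140:500],(697,600),interpolation=cv2.INTER_CUBIC))
print(ray('wrist',[[276,266.5]],68,loadcp('w9.npy')))
for d in r.recognise('lock','wrist')[:2]:print(d)"
```

```text
[461.5479314   64.20088576 104.83700153] 0.17155555353486243
[[457.46480733  86.3980803   68.        ]]
{'box': [257.8, 127.0, 30.7, 65.1], 'conf': 0.66}
{'box': [298.6, 128.3, 120.0, 82.9], 'conf': 0.56}
```

View pics/c10.png

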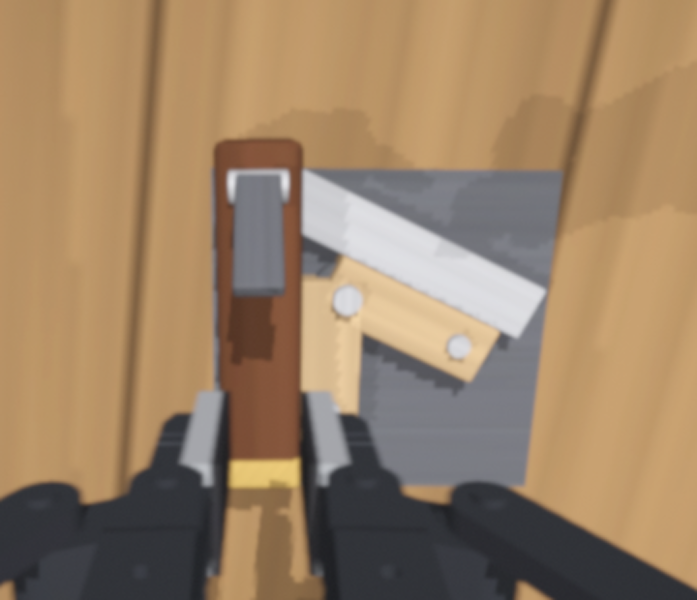

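The bevel sits flush round the corner with its lever up; the lever tip is near (257,290). Next I press it with shut fingers.

>>> servo_tool:
  deltas:
    - {"x":-2.9,"y":24,"z":0,"rx":0,"ry":0,"rz":0,"gripper":-1}
    - {"x":-2.9,"y":24,"z":0,"rx":0,"ry":0,"rz":0,"gripper":-1}
    - {"x":-2.9,"y":24,"z":0,"rx":0,"ry":0,"rz":0,"gripper":-1}
    - {"x":-2.9,"y":24,"z":-20,"rx":0,"ry":0,"rz":0,"gripper":-1}
    - {"x":-2.9,"y":24,"z":-26,"rx":0,"ry":0,"rz":0,"gripper":-1}
    - {"x":-2.9,"y":24,"z":-32,"rx":0,"ry":0,"rz":0,"gripper":-1}

```text
clock: 25.15
eef_pos: [456.4, 87.0, 69.8]
tcp_rot: [-3.14, 0.001, 1.691]
contact_force: [-1.1, -18.8, 31.3]
opening: 0.001
grasp_force: 15.6
```

>>> servo_tool:
  deltas:
    - {"x":0.2,"y":-2,"z":-4,"rx":0,"ry":0,"rz":0,"gripper":-1}
    - {"x":0.4,"y":-3.5,"z":-8,"rx":0,"ry":0,"rz":0,"gripper":-1}
    - {"x":0.6,"y":-5,"z":-12,"rx":0,"ry":0,"rz":0,"gripper":-1}
    - {"x":0.7,"y":-6,"z":-16,"rx":0,"ry":0,"rz":0,"gripper":-1}
    - {"x":0.8,"y":-7,"z":-20,"rx":0,"ry":0,"rz":0,"gripper":-1}
    - {"x":0.9,"y":-7.5,"z":-24,"rx":0,"ry":0,"rz":0,"gripper":-1}
    - {"x":1,"y":-8,"z":-28,"rx":0,"ry":0,"rz":0,"gripper":-1}

```text
clock: 25.85
eef_pos: [457.8, 79.8, 42.1]
tcp_rot: [3.141, 0.0, 1.691]
contact_force: [1.0, -1.9, 3.2]
opening: 0.0
grasp_force: 1.5
```

>>> servo_tool:
  deltas:
    - {"x":0,"y":0,"z":-2,"rx":0,"ry":0,"rz":0,"gripper":-1}
    - {"x":0,"y":0,"z":-4,"rx":0,"ry":0,"rz":0,"gripper":-1}
    - {"x":0,"y":0,"z":-5,"rx":0,"ry":0,"rz":0,"gripper":-1}

```text
clock: 26.15
eef_pos: [458.1, 79.8, 38.7]
tcp_rot: [3.141, 0.0, 1.691]
contact_force: [-7.6, -7.3, 43.3]
opening: 0.0
grasp_force: 21.4
```

>>> servo_tool:
  deltas:
    - {"x":0,"y":0,"z":4,"rx":0,"ry":0,"rz":0,"gripper":-1}
    - {"x":0,"y":0,"z":4,"rx":0,"ry":0,"rz":0,"gripper":-1}
    - {"x":0,"y":0,"z":20,"rx":0,"ry":0,"rz":0,"gripper":-1}
    - {"x":3.5,"y":-16,"z":67,"rx":0,"ry":0,"rz":0,"gripper":-0.5}
    - {"x":3.5,"y":-16,"z":67,"rx":0,"ry":0,"rz":0,"gripper":-0.5}
    - {"x":3.5,"y":-16,"z":67,"rx":0,"ry":0,"rz":0,"gripper":-0.5}
    - {"x":3.5,"y":-16,"z":67,"rx":0,"ry":0,"rz":0,"gripper":-0.5}

```text
clock: 26.85
eef_pos: [460.3, 64.1, 103.4]
tcp_rot: [-3.14, -0.0, 1.691]
contact_force: [-0.2, 0.3, 0.0]
opening: 0.253
grasp_force: 0.0
```

```bash
python3 -c "
from h import *
s=r.sense();print(s['eef_pos'],s['tcp_rot'])
cp=r.camera_params('wrist');im=r.grab_frame('wrist');cv2.imwrite('pics/w11.png',im);np.save('w11.npy',np.r_[cp['eye'],cp['orientation']])
a=cv2.imread('pics/w10.png');k=697/360
g=lambda i:cv2.cvtColor(i,cv2.COLOR_BGR2GRAY)
def m(x,y,w,h,name):
    p=g(a)[y:y+h,x:x+w];R=cv2.matchTemplate(g(im)[y-15:y+h+15,x-15:x+w+15],p,cv2.TM_CCOEFF_NORMED);_,v,_,l=cv2.minMaxLoc(R)
    # subpixel
    q=[l[0]-15,l[1]-15];print(name,v,q)
m(245,105,50,20,'handle end'); m(380,175,45,45,'blade tip'); m(355,200,45,40,'leaf end')
m(310,140,40,30,'blade mid');m(300,180,30,30,'corner')
cv2.imwrite('pics/c11.png',np.hstack([cv2.resize(x[90:290,230:435],(400,390),interpolation=cv2.INTER_CUBIC) for x in (a,im)]))
"
```

```text
[460.27219643  64.06847184 103.36983931] [-3.14008032e+00 -1.80213345e-04  1.69070972e+00]
handle end 0.9890223145484924 [5, -10]
blade tip 0.8335285186767578 [6, -6]
leaf end 0.7998916506767273 [3, 2]
blade mid 0.9967249035835266 [7, -7]
corner 0.9830490350723267 [3, 1]
```

The bevel slid back about 7 mm at first contact, but the lever is now flat. I'll grip it again and slide it back flush.

>>> servo_tool:
  deltas:
    - {"x":0.5,"y":4,"z":0,"rx":0,"ry":0,"rz":0,"gripper":0.4}
    - {"x":0.5,"y":4,"z":0,"rx":0,"ry":0,"rz":0,"gripper":0.4}
    - {"x":0.5,"y":4,"z":-30,"rx":0,"ry":0,"rz":0,"gripper":0.4}
    - {"x":0.5,"y":4,"z":-65,"rx":0,"ry":0,"rz":0,"gripper":0.4}
    - {"x":0.5,"y":4,"z":-85,"rx":0,"ry":0,"rz":0,"gripper":0.4}
    - {"x":0.5,"y":4,"z":-85,"rx":0,"ry":0,"rz":0,"gripper":-1}
    - {"x":0.5,"y":4,"z":-85,"rx":0,"ry":0,"rz":0,"gripper":-1}
    - {"x":0.5,"y":4,"z":-85,"rx":0,"ry":0,"rz":0,"gripper":-1}
    - {"x":0.5,"y":4,"z":-85,"rx":0,"ry":0,"rz":0,"gripper":-1}
    - {"x":0.5,"y":4,"z":-85,"rx":0,"ry":0,"rz":0,"gripper":-1}

```text
clock: 27.9
eef_pos: [460.8, 68.0, 19.9]
tcp_rot: [-3.14, -0.0, 1.691]
contact_force: [-5.6, 0.7, 3.1]
opening: 0.3
grasp_force: 79.9
```

```bash
python3 -c "
from h import *
insample()
cp=r.camera_params('wrist');im=r.grab_frame('wrist');cv2.imwrite('pics/w12.png',im);np.save('w12.npy',np.r_[cp['eye'],cp['orientation']])
a=cv2.imread('pics/w9.png')
g=lambda i:cv2.cvtColor(i,cv2.COLOR_BGR2GRAY)
def m(x,y,w,h,name,u0):
    p=g(a)[y:y+h,x:x+w];R=cv2.matchTemplate(g(im)[y-20:y+h+20,x-20:x+w+20],p,cv2.TM_CCOEFF_NORMED);_,v,_,l=cv2.minMaxLoc(R)
    q=[l[0]-20,l[1]-20];print(name,v,q)
m(236,110,82,24,'handle end',0)
m(420,190,60,40,'blade mid',0)
"
```

```text
pivot in sample -21.93 -13.82 ang -0.0005 z 19.9 F u,n,z -1.4 -5.5 3.1 g 80 0.3 27.9
handle end 0.9821715950965881 [2, -8]
blade mid 0.9989621639251709 [17, 3]
```

>>> servo_tool:
  deltas:
    - {"x":0.4,"y":-3,"z":0,"rx":0,"ry":0,"rz":0,"gripper":-1}
    - {"x":0.6,"y":-5,"z":0,"rx":0,"ry":0,"rz":0,"gripper":-1}
    - {"x":0.7,"y":-6,"z":0,"rx":0,"ry":0,"rz":0,"gripper":-1}
    - {"x":0.7,"y":-6,"z":0,"rx":0,"ry":0,"rz":0,"gripper":-1}

```text
clock: 28.35
eef_pos: [461.4, 62.3, 19.9]
tcp_rot: [-3.14, -0.001, 1.69]
contact_force: [-6.8, 4.4, 2.6]
opening: 0.303
grasp_force: 79.9
```

```bash
python3 -c "
from h import *
insample()
cp=r.camera_params('wrist');im=r.grab_frame('wrist');cv2.imwrite('pics/w13.png',im);np.save('w13.npy',np.r_[cp['eye'],cp['orientation']])
# edges: scan columns for bright blade (grey) vs wood
x=np.arange(330,470,20)
hsv=cv2.cvtColor(im,cv2.COLOR_BGR2HSV)
for c in x:
    col=hsv[60:330,c].astype(int);blade=(col[:,1]<40)&(col[:,2]>150)
    ys=np.where(blade)[0]
    print(c,(ys.min()+60,ys.max()+60,len(ys)) if len(ys) else None)
r0=[ (y,np.where((hsv[y,200:340,1]>100)&(hsv[y,200:340,0]<12)&(hsv[y,200:340,2]<140))[0]) for y in range(90,150,6)]
print([(y,len(v),v.min()+200 if len(v) else 0,v.max()+200 if len(v) else 0) for y,v in r0])
"
```

```text
pivot in sample -16.27 -13.86 ang -0.0009 z 19.9 F u,n,z -5.2 -6.3 2.6 g 80 0.303 28.35
330 (np.int64(143), np.int64(281), 70)
350 (np.int64(153), np.int64(247), 71)
370 (np.int64(163), np.int64(214), 52)
390 (np.int64(173), np.int64(224), 52)
410 (np.int64(184), np.int64(233), 50)
430 (np.int64(194), np.int64(281), 69)
450 (np.int64(204), np.int64(253), 50)
[(90, 0, 0, 0), (96, 0, 0, 0), (102, 0, 0, 0), (108, 0, 0, 0), (114, 70, np.int64(243), np.int64(312)), (120, 74, np.int64(241), np.int64(314)), (126, 73, np.int64(241), np.int64(313)), (132, 72, np.int64(241), np.int64(313)), (138, 18, np.int64(241), np.int64(312)), (144, 17, np.int64(241), np.int64(312))]
```

```bash
cat >> h.py <<'E'
def bladeline(f,up,lo,z=9,th=1.124):
    cp=loadcp(f);u=np.array([np.cos(A),np.sin(A)]);n=np.array([-u[1],u[0]])
    for q in(up,lo):
        v=ray('wrist',q,z,cp)[:,:2]-C;s=np.c_[v@u,v@n];m=s.mean(0);d=np.linalg.svd(s-m)[2][0]
        D=-s[:,0]*np.sin(th)+s[:,1]*np.cos(th);print('ang',np.arctan2(d[1],d[0])%np.pi,'dist',D.round(2))
E
python3 -c "
from h import *
print('now');bladeline('w13.npy',[[330,143],[370,163],[410,184],[450,204]],[[370,214.5],[390,224.5],[410,233.5],[450,253.5]])
cp=loadcp('w13.npy');s=r.sense();T=s['eef_pos'][:2];y=s['tcp_rot'][2];tx=np.array([np.cos(y),np.sin(y)])
for z in(32.5,):
  for v in(110,113):print(v,(ray('wrist',[[277,v]],z,cp)[0][:2]-T)@tx)
im=cv2.imread('pics/w13.png');print(im[100:122:1,277].tolist())
"
```

```text
now
ang 1.110324401655071 dist [20.97 20.85 20.34 20.2 ]
ang 1.1141207204157084 dist [ 0.14 -0.08  0.11 -0.35]
110 64.8798021029035
113 63.833155836447176
[[100, 144, 182], [100, 144, 182], [100, 144, 181], [100, 144, 182], [100, 143, 182], [99, 143, 181], [100, 143, 181], [97, 140, 178], [88, 128, 165], [72, 104, 142], [58, 82, 123], [56, 78, 123], [59, 83, 131], [60, 86, 134], [62, 88, 136], [61, 88, 136], [60, 88, 136], [60, 88, 136], [60, 87, 135], [60, 87, 135], [61, 87, 136], [61, 87, 136]]
```

>>> servo_tool:
  deltas:
    - {"x":0,"y":0,"z":0,"rx":0,"ry":0,"rz":0,"gripper":-1}
    - {"x":0,"y":0,"z":0,"rx":0,"ry":0,"rz":0,"gripper":-1}
    - {"x":0,"y":0,"z":0,"rx":0,"ry":0,"rz":0,"gripper":-1}
    - {"x":0,"y":0,"z":0,"rx":0,"ry":0,"rz":0,"gripper":-1}

```text
clock: 28.8
eef_pos: [461.4, 62.4, 19.9]
tcp_rot: [-3.14, -0.001, 1.691]
contact_force: [-6.1, 4.5, 2.3]
opening: 0.304
grasp_force: 79.9
```

```bash
python3 -c "
from h import *
cp=loadcp('w5.npy');im=cv2.imread('pics/w5.png');hsv=cv2.cvtColor(im,cv2.COLOR_BGR2HSV)
m=((hsv[:,:,1]<45)&(hsv[:,:,2]>110)).astype(np.uint8)
n,l,st,ce=cv2.connectedComponentsWithStats(m)
for i in range(1,n):
    if st[i,4]>60 and st[i,1]<250: print(i,st[i],ce[i].round(1))
print('eye',cp['eye'])
# rail: per-row left & right extents between rows 60..180
L=[];R=[]
for y in range(60,185,5):
    xs=np.where(m[y,130:245])[0]+130
    g=np.split(xs,np.where(np.diff(xs)>2)[0]+1)[0]
    if len(g)>5: L.append((g[0],y));R.append((g[-1]+1,y))
L=L;
print([(a,b[0]) for a,b in zip(L,R)])
for q in(L,R):
    w=ray('wrist',q,52,cp)[:,:2];mm=w.mean(0);d=np.linalg.svd(w-mm)[2][0];d*=-np.sign(d[1]);nn=np.array([-d[1],d[0]])
    h=np.array([473.46,-149.23]);print('ang',np.arctan2(d[1],d[0]),'dist of edge from hinge along +y',(mm-h)@nn, np.abs((w-mm)@nn).max())
"
```

```text
1 [   94     0   320   261 10011] [252.1  61.4]
2 [ 137   42  100  177 3917] [186.3 140. ]
3 [238  70  16  17 214] [245.8  77.9]
4 [394  94  16  55  86] [402.7 115.7]
5 [405  94  19 105 556] [416.8 137.7]
10 [ 270  179  139  135 1317] [351.4 272. ]
16 [403 208  10  10  67] [407.4 212.1]
eye [ 504.38178916 -152.4527424   327.65480219]
[((np.int64(130), 60), np.int64(140)), ((np.int64(130), 65), np.int64(136)), ((np.int64(205), 75), np.int64(226)), ((np.int64(203), 80), np.int64(223)), ((np.int64(200), 85), np.int64(220)), ((np.int64(198), 90), np.int64(218)), ((np.int64(195), 95), np.int64(215)), ((np.int64(192), 100), np.int64(212)), ((np.int64(190), 105), np.int64(210)), ((np.int64(187), 110), np.int64(207)), ((np.int64(185), 115), np.int64(205)), ((np.int64(182), 120), np.int64(202)), ((np.int64(179), 125), np.int64(199)), ((np.int64(177), 130), np.int64(197)), ((np.int64(174), 135), np.int64(194)), ((np.int64(172), 140), np.int64(190)), ((np.int64(169), 145), np.int64(188)), ((np.int64(166), 150), np.int64(186)), ((np.int64(164), 155), np.int64(183)), ((np.int64(161), 160), np.int64(181)), ((np.int64(159), 165), np.int64(178)), ((np.int64(156), 170), np.int64(175)), ((np.int64(153), 175), np.int64(173)), ((np.int64(151), 180), np.int64(170))]
ang -1.2953194170140432 dist of edge from hinge along +y -39.2651312954433 43.17661981769633
ang -1.2788118407583249 dist of edge from hinge along +y -26.714888406961567 51.086460022028575
```

```bash
python3 -c "
from h import *
cp=loadcp('w5.npy');im=cv2.imread('pics/w5.png');hsv=cv2.cvtColor(im,cv2.COLOR_BGR2HSV)
m=((hsv[:,:,1]<45)&(hsv[:,:,2]>110))
L=[];R=[]
for y in range(75,181,5):
    xs=np.where(m[y,145:232])[0]+145
    L.append((xs[0],y));R.append((xs[-1]+.5,y))
R=[q for q in R if True]
h=ray('wrist',[[245.8,77.9]],42,cp)[0][:2];print('hinge',h)
for q in(L,R):
    w=ray('wrist',q,52,cp)[:,:2];
    for _ in range(2):
        mm=np.median(w,0) if 0 else w.mean(0);d=np.linalg.svd(w-mm)[2][0];d*=-np.sign(d[1]);nn=np.array([-d[1],d[0]]);e=abs((w-mm)@nn);w=w[e<2]
    print('ang',np.arctan2(d[1],d[0]),'edge y',(mm-h)@nn,e.max(),len(w))
# stop: inner face toward hinge; corners approx
w=ray('wrist',[[162,188],[170,188],[203,208],[197,218]],52,cp)[:,:2];print(((w-h)@d).round(1),((w-h)@nn).round(1))
c=np.array([524.7,-206.2]);print('hinge r,ang',np.hypot(*(h-c)),np.degrees(np.arctan2(*(h-c)[::-1])))
"
```

```text
hinge [ 473.1136564  -150.31545903]
ang -1.4600786743334095 edge y -25.459904354294036 0.2800612597176589 22
ang -1.458241436160886 edge y -12.94885790529804 0.7818818627920436 22
[107.2 103.9 105.1 115.1] [-15.1  -9.6  20.8  20.6]
hinge r,ang 76.05414364487059 132.70972955833764
```

>>> servo_tool:
  deltas:
    - {"x":0,"y":0,"z":10,"rx":0,"ry":0,"rz":0,"gripper":-1}
    - {"x":0,"y":0,"z":50,"rx":0,"ry":0,"rz":0,"gripper":-1}
    - {"x":0,"y":0,"z":80,"rx":0,"ry":0,"rz":-0.009,"gripper":-1}
    - {"x":4,"y":-40,"z":90,"rx":0,"ry":0,"rz":-0.009,"gripper":-1}
    - {"x":8,"y":-85,"z":90,"rx":0,"ry":0,"rz":-0.009,"gripper":-1}
    - {"x":12,"y":-130,"z":90,"rx":0,"ry":0,"rz":-0.009,"gripper":-1}
    - {"x":16,"y":-175,"z":90,"rx":0,"ry":0,"rz":-0.009,"gripper":-1}
    - {"x":20,"y":-220,"z":90,"rx":0,"ry":0,"rz":-0.009,"gripper":-1}
    - {"x":20,"y":-250,"z":90,"rx":0,"ry":0,"rz":-0.009,"gripper":-1}
    - {"x":20,"y":-250,"z":90,"rx":0,"ry":0,"rz":-0.009,"gripper":-1}

```text
clock: 29.8
eef_pos: [483.8, -192.2, 110.9]
tcp_rot: [3.138, 0.003, 1.679]
contact_force: [-0.0, 0.3, -2.3]
opening: 0.3
grasp_force: 79.9
```

```bash
cat >> h.py <<'E'
S=np.array([473.6,-149.8]);B=-1.459
def inseat(off=50.4):
    s=r.sense();T=s['eef_pos'];y=s['tcp_rot'][2];P=T[:2]+off*np.array([np.cos(y),np.sin(y)])-S
    d=np.array([np.cos(B),np.sin(B)]);n=np.array([-d[1],d[0]]);f=s['contact_force']
    print("pivot in seat",(P@d).round(2),(P@n).round(2),"ang",round(y-np.pi-B,4),"eef",T.round(1),"F",(f[:2]@d).round(1),(f[:2]@n).round(1),f[2].round(1),"g",round(s['grasp_force']),round(s['opening'],3),s['clock'])
E
python3 -c "
from h import *
cp=loadcp('w5.npy');d=np.array([np.cos(B),np.sin(B)]);n=np.array([-d[1],d[0]])
w=ray('wrist',[[283,52],[279,68],[413,75],[409,92]],64,cp)[:,:2]-S
print(np.c_[w@d,w@n].round(1),[np.arctan2(e@n,e@d) for e in (w[2]-w[0],w[3]-w[1])])
inseat()
cp=r.camera_params('wrist');im=r.grab_frame('wrist');cv2.imwrite('pics/w14.png',im);np.save('w14.npy',np.r_[cp['eye'],cp['orientation']])
print(im[60:140:4,277].tolist())
"
```

```text
[[-27.2  15.5]
 [-16.8  18.5]
 [-61.5 101.9]
 [-50.8 106.4]] [np.float64(1.9489161069612917), np.float64(1.9400527486358194)]
pivot in seat -7.12 5.61 ang -0.0039 eef [ 483.8 -192.2  110.9] F -0.3 -0.0 -2.3 g 80 0.3 29.8
[[159, 197, 221], [160, 196, 222], [159, 197, 222], [160, 198, 222], [159, 196, 221], [158, 196, 221], [158, 196, 221], [160, 197, 222], [161, 198, 223], [160, 197, 222], [157, 195, 220], [155, 192, 216], [173, 176, 184], [46, 66, 107], [48, 71, 112], [47, 70, 112], [47, 70, 111], [47, 70, 111], [46, 69, 109], [144, 143, 149]]
```

>>> servo_tool:
  deltas:
    - {"x":-1,"y":-1,"z":-20,"rx":0,"ry":0,"rz":0,"gripper":-1}
    - {"x":-1,"y":-1,"z":-36,"rx":0,"ry":0,"rz":0,"gripper":-1}
    - {"x":-1,"y":-1,"z":-44,"rx":0,"ry":0,"rz":0,"gripper":-1}
    - {"x":-1,"y":-1,"z":-47,"rx":0,"ry":0,"rz":0,"gripper":-1}
    - {"x":-1,"y":-1,"z":-48,"rx":0,"ry":0,"rz":0,"gripper":-1}
    - {"x":-1,"y":-1,"z":-48,"rx":0,"ry":0,"rz":0,"gripper":-1}

```text
clock: 30.45
eef_pos: [484.1, -190.0, 69.5]
tcp_rot: [3.136, 0.004, 1.683]
contact_force: [-25.1, 2.4, 93.4]
opening: 0.3
grasp_force: 95.2
```

```bash
python3 -c "
from h import *
inseat()"
```

```text
pivot in seat -9.23 5.98 ang 0.0001 eef [ 484.1 -190.    69.5] F -5.2 -24.7 93.4 g 95 0.3 30.45
```

>>> servo_tool:
  deltas:
    - {"x":0,"y":0,"z":6,"rx":0,"ry":0,"rz":0,"gripper":-1}
    - {"x":0,"y":0,"z":20,"rx":0,"ry":0,"rz":0,"gripper":-1}
    - {"x":0,"y":0,"z":48,"rx":0,"ry":0,"rz":0,"gripper":-1}
    - {"x":0,"y":0,"z":48,"rx":0,"ry":0,"rz":0,"gripper":-1}
    - {"x":0,"y":0,"z":48,"rx":0,"ry":0,"rz":0,"gripper":-1}

```text
clock: 30.95
eef_pos: [482.0, -188.6, 110.1]
tcp_rot: [3.139, 0.001, 1.683]
contact_force: [-0.1, 0.3, -3.0]
opening: 0.302
grasp_force: 83.1
```

```bash
python3 -c "
from h import *
inseat();s=r.sense();print(s['tcp_rot'])
cp=r.camera_params('wrist');im=r.grab_frame('wrist');cv2.imwrite('pics/w15.png',im);np.save('w15.npy',np.r_[cp['eye'],cp['orientation']])
a=cv2.imread('pics/w14.png');g=lambda i:cv2.cvtColor(i,cv2.COLOR_BGR2GRAY)
def m(x,y,w,h,name):
    p=g(a)[y:y+h,x:x+w];R=cv2.matchTemplate(g(im)[y-15:y+h+15,x-15:x+w+15],p,cv2.TM_CCOEFF_NORMED);_,v,_,l=cv2.minMaxLoc(R);print(name,v,[l[0]-15,l[1]-15])
m(236,100,82,30,'handle end');m(420,180,60,40,'blade');m(255,140,45,30,'lever')
cv2.imwrite('pics/c15.png',np.hstack([cv2.resize(x[:300],(400,214)) for x in(a,im)]))
# fence mask
hsv=cv2.cvtColor(im,cv2.COLOR_BGR2HSV);mm=((hsv[:,:,1]<45)&(hsv[:,:,2]>110)).astype(np.uint8)
n,l,st,ce=cv2.connectedComponentsWithStats(mm)
for i in range(1,n):
    if st[i,4]>80: print(st[i],ce[i].round(0))
"
```

```text
pivot in seat -10.94 4.04 ang 0.0001 eef [ 482.  -188.6  110.1] F -0.3 -0.1 -3.0 g 83 0.302 30.95
[3.13944797e+00 1.10420319e-03 1.68272241e+00]
handle end 0.9505735635757446 [1, -12]
blade 0.9287910461425781 [15, -2]
lever 0.9787972569465637 [0, 8]
[  128     5   416   285 20200] [321.  91.]
[ 317  127  190  131 9292] [404. 196.]
[ 218  131   24  160 2452] [231. 205.]
[ 250  139   58   31 1466] [278. 152.]
[313 242  23  49 580] [323. 264.]
[499 245  31   4 103] [513. 247.]
[231 316  15  38 290] [239. 341.]
```

The bevel tilted in the grip because its pivot end met the open fence's corner. I'll lay it level on free bench, set the fence to about 1.5, then grip it again.

>>> servo_tool:
  deltas:
    - {"x":-122,"y":198,"z":0,"rx":0,"ry":0,"rz":0,"gripper":-1}
    - {"x":-122,"y":198,"z":0,"rx":0,"ry":0,"rz":0,"gripper":-1}
    - {"x":-122,"y":198,"z":0,"rx":0,"ry":0,"rz":0,"gripper":-1}
    - {"x":-122,"y":198,"z":0,"rx":0,"ry":0,"rz":0,"gripper":-1}
    - {"x":-122,"y":198,"z":0,"rx":0,"ry":0,"rz":0,"gripper":-1}
    - {"x":-122,"y":198,"z":0,"rx":0,"ry":0,"rz":0,"gripper":-1}
    - {"x":-122,"y":198,"z":-40,"rx":0,"ry":0,"rz":0,"gripper":-1}
    - {"x":-122,"y":198,"z":-70,"rx":0,"ry":0,"rz":0,"gripper":-1}
    - {"x":-122,"y":198,"z":-74,"rx":0,"ry":0,"rz":0,"gripper":-1}
    - {"x":-122,"y":198,"z":-77,"rx":0,"ry":0,"rz":0,"gripper":-1}
  newtons: 30

```text
clock: 32.0
eef_pos: [358.7, 8.8, 31.7]
tcp_rot: [-3.139, -0.0, 1.682]
contact_force: [0.8, -0.0, -1.2]
opening: 0.3
grasp_force: 83.0
```

>>> servo_tool:
  deltas:
    - {"x":0,"y":0,"z":-4,"rx":0,"ry":0,"rz":0,"gripper":-1}
    - {"x":0,"y":0,"z":-7,"rx":0,"ry":0,"rz":0,"gripper":-1}
    - {"x":0,"y":0,"z":-10,"rx":0,"ry":0,"rz":0,"gripper":-1}
    - {"x":0,"y":0,"z":-12,"rx":0,"ry":0,"rz":0,"gripper":-1}

```text
clock: 32.4
eef_pos: [360.9, 9.5, 21.6]
tcp_rot: [3.138, -0.001, 1.681]
contact_force: [-3.9, 12.5, 20.5]
opening: 0.306
grasp_force: 87.2
```

>>> servo_tool:
  deltas:
    - {"x":0,"y":0,"z":0,"rx":0,"ry":0,"rz":0,"gripper":0.3}
    - {"x":0,"y":0,"z":0,"rx":0,"ry":0,"rz":0,"gripper":0.3}
    - {"x":0,"y":0,"z":0,"rx":0,"ry":0,"rz":0,"gripper":0.3}
    - {"x":0,"y":0,"z":30,"rx":0,"ry":0,"rz":0,"gripper":0.3}
    - {"x":0,"y":0,"z":80,"rx":0,"ry":0,"rz":0,"gripper":-1}
    - {"x":0,"y":0,"z":110,"rx":0,"ry":0,"rz":0,"gripper":-1}
    - {"x":0,"y":0,"z":130,"rx":0,"ry":0,"rz":0,"gripper":-1}
    - {"x":0,"y":0,"z":130,"rx":0,"ry":0,"rz":0,"gripper":-1}

```text
clock: 33.2
eef_pos: [361.2, 8.9, 152.8]
tcp_rot: [3.136, 0.001, 1.682]
contact_force: [-0.4, 0.4, 0.8]
opening: 0.005
grasp_force: 0.0
```

```bash
python3 -c "
from h import *
s=r.sense();print(s['eef_pos'],s['tcp_rot'],s['clock'])
cp=r.camera_params('wrist');im=r.grab_frame('wrist');cv2.imwrite('pics/w16.png',im);np.save('w16.npy',np.r_[cp['eye'],cp['orientation']])
t=r.grab_frame('top');cv2.imwrite('pics/t16.png',t)
cv2.imwrite('pics/c16.png',np.hstack([cv2.resize(im,(400,300)),cv2.resize(t[140:275,350:490],(400,300),interpolation=cv2.INTER_CUBIC)]))
print(r.recognise('bevel','wrist')[:1],r.recognise('lock','wrist')[:1],r.recognise('blade','wrist')[:1])
T=s['eef_pos'];y=s['tcp_rot'][2];tx=np.array([np.cos(y),np.sin(y)]);ty=np.array([np.sin(y),-np.cos(y)])
hsv=cv2.cvtColor(im,cv2.COLOR_BGR2HSV)
m=((hsv[:,:,0]<10)&(hsv[:,:,1]>110)&(hsv[:,:,2]<170)).astype(np.uint8)
n,l,st,ce=cv2.connectedComponentsWithStats(m);i=1+np.argmax(st[1:,4]);print(st[i])
ys=[]
for yy in range(st[i,1],st[i,1]+st[i,3],8):
    xs=np.where(l[yy]==i)[0]
    w=ray('wrist',[[xs[0],yy],[xs[-1]+1,yy]],32.5,cp)[:,:2]-T[:2];print(yy,xs[0],xs[-1],(w@tx).round(1),(w@ty).round(1))
"
```

```text
[361.24762335   8.90481538 152.83498053] [3.13577970e+00 5.73530408e-04 1.68163326e+00] 33.2
[{'box': [255.0, 102.8, 144.9, 139.9], 'conf': 0.9}] [{'box': [261.6, 116.9, 24.8, 66.3], 'conf': 0.64}] [{'box': [293.1, 118.1, 107.1, 74.3], 'conf': 0.72}]
[264 144   1  22  22]
144 264 264 [38.6 38.6] [-8.5 -7.8]
152 264 264 [32.7 32.7] [-8.6 -7.8]
160 264 264 [26.7 26.7] [-8.6 -7.9]
```

```bash
cat >> h.py <<'E'
def bevelpose(f,img,z0=0,vis=False):
    cp=loadcp(f);im=cv2.imread(img);hsv=cv2.cvtColor(im,cv2.COLOR_BGR2HSV).astype(int)
    m=((hsv[:,:,0]<14)&(hsv[:,:,1]>120)&(hsv[:,:,2]<155)).astype(np.uint8);m[330:]=0
    n,l,st,ce=cv2.connectedComponentsWithStats(m);i=1+np.argmax(st[1:,4]);c=(l==i)
    ys=np.where(c.sum(1)>15)[0];Lp=[];Rp=[]
    for y in range(ys[0]+6,ys[-1]-2,3):
        x=np.where(c[y])[0];Lp.append((x[0],y));Rp.append((x[-1]+1,y))
    L=ray('wrist',Lp,z0+32.5,cp)[:,:2];R=ray('wrist',Rp,z0+32.5,cp)[:,:2]
    fit=lambda w:(lambda v:np.arctan2(*(v*-np.sign(v[1]))[::-1]))(np.linalg.svd(w-np.median(w,0))[2][0])
    end=ray('wrist',[[ (Lp[0][0]+Rp[0][0])/2,ys[0]]],z0+32.5,cp)[0][:2]
    print('box',st[i],'edge angs',fit(L),fit(R),'width',np.median(np.hypot(*(R-L).T)),'end(-14)',end, 'mid line pts',((L+R)/2)[[0,-1]])
E
python3 -c "
from h import *
bevelpose('w16.npy','pics/w16.png')
bevelpose('w7.npy','pics/w7.png',3)
im=cv2.imread('pics/w16.png');hsv=cv2.cvtColor(im,cv2.COLOR_BGR2HSV)
for c in range(320,400,10):
    col=hsv[90:250,c].astype(int);b=np.where((col[:,1]<45)&(col[:,2]>140))[0]+90;print(c,b[[0,-1]] if len(b) else 0,len(b))
"
```

```text
box [ 257  104   37  138 3124] edge angs -1.4616289599974663 -1.4520379876591238 width 26.811803335714554 end(-14) [353.83486312  75.75197555] mid line pts [[354.30194127  71.59124292]
 [364.64722179 -24.99188145]]
box [ 243    0   42  150 4341] edge angs -1.7839425966669067 -1.770306390762791 width 26.820474278090554 end(-14) [466.84367804 399.46933852] mid line pts [[466.19089263 395.78877472]
 [446.17169746 302.72890565]]
320 [130 159] 30
330 [135 164] 30
340 [140 169] 30
350 [145 174] 30
360 [150 179] 30
370 [156 184] 29
380 [143 216] 40
390 [149 216] 31
```

```bash
cat >> h.py <<'E'
def fence_top(t,lo=-0.2):
    hsv=cv2.cvtColor(t,cv2.COLOR_BGR2HSV);m=((hsv[:,:,1]<50)&(hsv[:,:,2]>105)).astype(np.uint8)
    d=np.array([np.cos(B),np.sin(B)]);n=np.array([-d[1],d[0]])
    ys,xs=np.where(m);w=ray('top',np.c_[xs,ys],64)[:,:2]-S;q=np.c_[w@d,w@n];rr=np.hypot(*q.T);k=(rr>30)&(rr<118)&(q[:,1]>25)
    q=q[k];v=np.linalg.svd(q-q.mean(0))[2][0];v*=np.sign(v[1]);nn=np.array([-v[1],v[0]]);res=(q-q.mean(0))@nn
    print('fence n',len(q),'ang',np.arctan2(v[1],v[0]),'lateral mean',q.mean(0)@nn,'sd',res.std(),'along',(q@v).min(),(q@v).max())
E
python3 -c "
from h import *
fence_top(cv2.imread('pics/t16.png'));fence_top(cv2.imread('pics/top0.png'))
u=np.array([np.cos(-1.457),np.sin(-1.457)]);n=np.array([-u[1],u[0]])
w=ray('wrist',[[320,130],[340,140],[370,156],[320,160],[340,170],[370,185]],9,loadcp('w16.npy'))[:,:2]
for a,b in((0,2),(3,5)):e=w[b]-w[a];print('blade',np.arctan2(e@n,e@u))
"
```

```text
fence n 332 ang 1.1856036879514278 lateral mean 70.65678979634325 sd 21.00156422725634 along -9.677683927142313 79.65703907031002
fence n 374 ang 0.5478650936869633 lateral mean 76.70010057436231 sd 20.151914592377253 along -64.5556400002967 73.03982535508308
blade 1.1027573214023099
blade 1.10903075720723
```

```bash
cat >> h.py <<'E'
def fence_ang(im,cam='top',cp=None,lo=0.9,hi=2.12):
    hsv=cv2.cvtColor(im,cv2.COLOR_BGR2HSV).astype(float);d=np.array([np.cos(B),np.sin(B)]);n=np.array([-d[1],d[0]])
    a,l=np.meshgrid(np.arange(30,112,2),[11,13,15,17,19,21]);o=[]
    for f in np.arange(lo,hi,.01):
        c,s=np.cos(f),np.sin(f);x=a*c-l*s;y=a*s+l*c
        P=S+x.ravel()[:,None]*d+y.ravel()[:,None]*n;p=np.round(proj(cam,np.c_[P,np.full(len(P),64.)],cp)).astype(int)
        ok=(p[:,0]>=0)&(p[:,0]<560)&(p[:,1]>=0)&(p[:,1]<420);p=p[ok]
        v=hsv[p[:,1],p[:,0]];o.append((np.mean((v[:,1]<50)&(v[:,2]>115)),f))
    o.sort(reverse=True);print(cam,[(round(a,2),round(b,2)) for a,b in o[:5]])
E
python3 -c "
from h import *
fence_ang(cv2.imread('pics/w5.png'),'wrist',loadcp('w5.npy'));fence_ang(cv2.imread('pics/t16.png'))
fence_ang(r.grab_frame('scene'),'scene')
fence_ang(cv2.imread('pics/w15.png'),'wrist',loadcp('w15.npy'))
"
```

```text
wrist [(np.float64(1.0), np.float64(1.94)), (np.float64(1.0), np.float64(1.93)), (np.float64(0.96), np.float64(1.92)), (np.float64(0.95), np.float64(1.95)), (np.float64(0.89), np.float64(1.91))]
top [(np.float64(1.0), np.float64(1.89)), (np.float64(1.0), np.float64(1.88)), (np.float64(0.99), np.float64(1.9)), (np.float64(0.99), np.float64(1.87)), (np.float64(0.98), np.float64(1.91))]
scene [(np.float64(1.0), np.float64(1.89)), (np.float64(1.0), np.float64(1.88)), (np.float64(0.99), np.float64(1.87)), (np.float64(0.98), np.float64(1.9)), (np.float64(0.96), np.float64(1.86))]
wrist [(np.float64(1.0), np.float64(1.15)), (np.float64(1.0), np.float64(1.14)), (np.float64(1.0), np.float64(1.13)), (np.float64(1.0), np.float64(1.12)), (np.float64(1.0), np.float64(1.11))]
```

>>> servo_tool:
  deltas:
    - {"x":179,"y":-71,"z":-20,"rx":0,"ry":0,"rz":0,"gripper":-1}
    - {"x":179,"y":-71,"z":-20,"rx":0,"ry":0,"rz":0,"gripper":-1}
    - {"x":179,"y":-71,"z":-40,"rx":0,"ry":0,"rz":0,"gripper":-1}
    - {"x":179,"y":-71,"z":-50,"rx":0,"ry":0,"rz":0,"gripper":-1}
    - {"x":179,"y":-71,"z":-50,"rx":0,"ry":0,"rz":0,"gripper":-1}
    - {"x":179,"y":-71,"z":-50,"rx":0,"ry":0,"rz":0,"gripper":-1}
    - {"x":179,"y":-71,"z":-85,"rx":0,"ry":0,"rz":0,"gripper":-1}
    - {"x":179,"y":-71,"z":-101,"rx":0,"ry":0,"rz":0,"gripper":-1}
    - {"x":179,"y":-71,"z":-101,"rx":0,"ry":0,"rz":0,"gripper":-1}

```text
clock: 34.4
eef_pos: [535.3, -61.3, 47.7]
tcp_rot: [-3.137, -0.001, 1.682]
contact_force: [-0.2, 0.5, 0.4]
opening: -0.0
grasp_force: 0.0
```

>>> servo_tool:
  deltas:
    - {"x":7,"y":-10,"z":0,"rx":0,"ry":0,"rz":0,"gripper":-1}
    - {"x":14,"y":-20,"z":0,"rx":0,"ry":0,"rz":0,"gripper":-1}
    - {"x":20,"y":-30,"z":0,"rx":0,"ry":0,"rz":0,"gripper":-1}
    - {"x":27,"y":-40,"z":0,"rx":0,"ry":0,"rz":0,"gripper":-1}
    - {"x":31,"y":-46,"z":0,"rx":0,"ry":0,"rz":0,"gripper":-1}
    - {"x":31,"y":-46,"z":0,"rx":0,"ry":0,"rz":0,"gripper":-1}

```text
clock: 35.0
eef_pos: [570.3, -109.2, 49.5]
tcp_rot: [3.14, 0.0, 1.681]
contact_force: [0.4, -0.5, 0.5]
opening: 0.001
grasp_force: 0.0
```

>>> servo_tool:
  deltas:
    - {"x":-5,"y":10,"z":0,"rx":0,"ry":0,"rz":0,"gripper":-1}
    - {"x":-10,"y":30,"z":40,"rx":0,"ry":0,"rz":0,"gripper":-1}
    - {"x":-40,"y":60,"z":80,"rx":0,"ry":0,"rz":0,"gripper":0}
    - {"x":-80,"y":85,"z":100,"rx":0,"ry":0,"rz":0,"gripper":0.4}
    - {"x":-120,"y":100,"z":100,"rx":0,"ry":0,"rz":0,"gripper":0.4}
    - {"x":-160,"y":118,"z":100,"rx":0,"ry":0,"rz":0,"gripper":0.4}
    - {"x":-200,"y":118,"z":100,"rx":0,"ry":0,"rz":0,"gripper":0.4}
    - {"x":-211,"y":120,"z":100,"rx":0,"ry":0,"rz":0,"gripper":0.4}
    - {"x":-211,"y":120,"z":100,"rx":0,"ry":0,"rz":0,"gripper":0.4}

```text
clock: 35.9
eef_pos: [356.4, 12.6, 149.2]
tcp_rot: [-3.141, -0.0, 1.683]
contact_force: [0.7, 0.4, -0.2]
opening: 0.7
grasp_force: 0.0
```

```bash
python3 -c "
from h import *
s=r.sense();print(s['eef_pos'],s['tcp_rot'],s['clock'])
fence_ang(r.grab_frame('scene'),'scene');t=r.grab_frame('top');fence_ang(t)
cv2.imwrite('pics/t17.png',t)
cp=r.camera_params('wrist');im=r.grab_frame('wrist');cv2.imwrite('pics/w17.png',im);np.save('w17.npy',np.r_[cp['eye'],cp['orientation']])
bevelpose('w17.npy','pics/w17.png')
"
```

```text
[356.43452898  12.5873229  149.24161648] [-3.14130504e+00 -1.62787553e-04  1.68275485e+00] 35.9
scene [(np.float64(1.0), np.float64(1.6)), (np.float64(1.0), np.float64(1.59)), (np.float64(1.0), np.float64(1.58)), (np.float64(1.0), np.float64(1.57)), (np.float64(1.0), np.float64(1.56))]
top [(np.float64(1.0), np.float64(1.56)), (np.float64(1.0), np.float64(1.55)), (np.float64(1.0), np.float64(1.54)), (np.float64(1.0), np.float64(1.53)), (np.float64(1.0), np.float64(1.52))]
box [ 259  109   38  140 3247] edge angs -1.46171640561837 -1.4518050631874224 width 26.820985236571758 end(-14) [353.82457288  75.83831209] mid line pts [[354.29707549  71.69750582]
 [365.11738155 -26.96101027]]
```

>>> servo_tool:
  deltas:
    - {"x":4.7,"y":0,"z":-45,"rx":0,"ry":0,"rz":0,"gripper":0.6}
    - {"x":4.7,"y":0,"z":-90,"rx":0,"ry":0,"rz":0,"gripper":0.6}
    - {"x":4.7,"y":0,"z":-120,"rx":0,"ry":0,"rz":0,"gripper":0.6}
    - {"x":4.7,"y":0,"z":-131,"rx":0,"ry":0,"rz":0,"gripper":0.6}
    - {"x":4.7,"y":0,"z":-131,"rx":0,"ry":0,"rz":0,"gripper":-1}
    - {"x":4.7,"y":0,"z":-131,"rx":0,"ry":0,"rz":0,"gripper":-1}
    - {"x":4.7,"y":0,"z":-131,"rx":0,"ry":0,"rz":0,"gripper":-1}
    - {"x":4.7,"y":0,"z":-131,"rx":0,"ry":0,"rz":0,"gripper":-1}
    - {"x":4.7,"y":0,"z":-131,"rx":0,"ry":0,"rz":0,"gripper":-1}
    - {"x":4.7,"y":0,"z":-131,"rx":0,"ry":0,"rz":0,"gripper":-1}
  newtons: 80

```text
clock: 37.05
eef_pos: [364.0, 11.9, 19.1]
tcp_rot: [3.14, 0.0, 1.682]
contact_force: [-0.5, -0.2, 8.6]
opening: 0.301
grasp_force: 80.1
```

>>> servo_tool:
  deltas:
    - {"x":0,"y":0,"z":0,"rx":0,"ry":0,"rz":0,"gripper":-1}
    - {"x":0,"y":0,"z":0,"rx":0,"ry":0,"rz":0,"gripper":-1}

```text
clock: 37.25
eef_pos: [364.0, 11.9, 19.1]
tcp_rot: [3.14, 0.0, 1.682]
contact_force: [-0.4, -1.4, 8.4]
opening: 0.308
grasp_force: 80.1
```

```bash
python3 -c "
from h import *
s=r.sense();print(s['eef_pos'],s['tcp_rot'],s['clock'])
T=s['eef_pos'][:2];y=s['tcp_rot'][2];P=np.array([355.4,61.9]);print('off',(P-T)@[np.cos(y),np.sin(y)],(P-T)@[np.sin(y),-np.cos(y)])
cp=r.camera_params('wrist');im=r.grab_frame('wrist');cv2.imwrite('pics/w18.png',im);np.save('w18.npy',np.r_[cp['eye'],cp['orientation']])
g=cv2.cvtColor(im,cv2.COLOR_BGR2GRAY)[90:130,277].astype(int);k=np.argmin(np.diff(g))+90;print('end row',k,(ray('wrist',[[277,k+.5]],32.5,cp)[0][:2]-T)@[np.cos(y),np.sin(y)])
"
```

```text
[363.99212699  11.94582039  19.11319922] [3.13951623e+00 2.42148191e-04 1.68188491e+00] 37.25
off 50.59878761358428 -3.0012328499421668
end row 109 65.07861098163971
```

>>> servo_tool:
  deltas:
    - {"x":0,"y":0,"z":45,"rx":0,"ry":0,"rz":0,"gripper":-1}
    - {"x":0,"y":0,"z":90,"rx":0,"ry":0,"rz":0,"gripper":-1}
    - {"x":20,"y":-40,"z":90,"rx":0,"ry":0,"rz":0,"gripper":-1}
    - {"x":40,"y":-80,"z":90,"rx":0,"ry":0,"rz":0,"gripper":-1}
    - {"x":60,"y":-120,"z":90,"rx":0,"ry":0,"rz":0,"gripper":-1}
    - {"x":85,"y":-160,"z":90,"rx":0,"ry":0,"rz":0,"gripper":-1}
    - {"x":110,"y":-195,"z":90,"rx":0,"ry":0,"rz":0,"gripper":-1}
    - {"x":118,"y":-209,"z":90,"rx":0,"ry":0,"rz":0,"gripper":-1}
    - {"x":118,"y":-209,"z":90,"rx":0,"ry":0,"rz":0,"gripper":-1}
    - {"x":118,"y":-209,"z":90,"rx":0,"ry":0,"rz":0,"gripper":-1}

```text
clock: 38.3
eef_pos: [479.9, -196.3, 108.0]
tcp_rot: [-3.14, -0.001, 1.681]
contact_force: [-1.1, 0.3, -3.1]
opening: 0.307
grasp_force: 80.1
```

>>> servo_tool:
  deltas:
    - {"x":0,"y":0,"z":0,"rx":0,"ry":0,"rz":0,"gripper":-1}
    - {"x":0,"y":0,"z":0,"rx":0,"ry":0,"rz":0,"gripper":-1}

```text
clock: 38.5
eef_pos: [480.3, -195.8, 108.3]
tcp_rot: [-3.141, -0.0, 1.683]
contact_force: [-0.3, 0.0, -1.2]
opening: 0.304
grasp_force: 80.1
```

```bash
python3 -c "
from h import *
inseat(50.9)
cp=r.camera_params('wrist');im=r.grab_frame('wrist');cv2.imwrite('pics/w19.png',im);np.save('w19.npy',np.r_[cp['eye'],cp['orientation']])
g=cv2.cvtColor(im,cv2.COLOR_BGR2GRAY)[90:130,277].astype(int);print('end row',np.argmin(np.diff(g))+90)
fence_ang(r.grab_frame('scene'),'scene')
"
```

```text
pivot in seat -4.4 1.49 ang 0.0003 eef [ 480.3 -195.8  108.3] F -0.1 -0.3 -1.2 g 80 0.304 38.5
end row 109
scene [(np.float64(1.0), np.float64(1.6)), (np.float64(1.0), np.float64(1.59)), (np.float64(1.0), np.float64(1.58)), (np.float64(1.0), np.float64(1.57)), (np.float64(1.0), np.float64(1.56))]
```

>>> servo_tool:
  deltas:
    - {"x":1.2,"y":-1.2,"z":-15,"rx":0,"ry":0,"rz":0,"gripper":-1}
    - {"x":1.2,"y":-1.2,"z":-27,"rx":0,"ry":0,"rz":0,"gripper":-1}
    - {"x":1.2,"y":-1.2,"z":-34,"rx":0,"ry":0,"rz":0,"gripper":-1}
    - {"x":1.2,"y":-1.2,"z":-37,"rx":0,"ry":0,"rz":0,"gripper":-1}
    - {"x":1.2,"y":-1.2,"z":-40,"rx":0,"ry":0,"rz":0,"gripper":-1}
    - {"x":1.2,"y":-1.2,"z":-40,"rx":0,"ry":0,"rz":0,"gripper":-1}

```text
clock: 39.2
eef_pos: [482.1, -198.2, 68.1]
tcp_rot: [-3.141, -0.0, 1.682]
contact_force: [-0.6, -0.4, -3.0]
opening: 0.304
grasp_force: 80.2
```

>>> servo_tool:
  deltas:
    - {"x":0,"y":0,"z":-3,"rx":0,"ry":0,"rz":0,"gripper":-1}
    - {"x":0,"y":0,"z":-6,"rx":0,"ry":0,"rz":0,"gripper":-1}
    - {"x":0,"y":0,"z":-6,"rx":0,"ry":0,"rz":0,"gripper":-1}

```text
clock: 39.5
eef_pos: [482.1, -198.2, 62.0]
tcp_rot: [-3.141, -0.0, 1.682]
contact_force: [0.3, 0.4, -2.3]
opening: 0.305
grasp_force: 80.2
```

```bash
python3 -c "
from h import *
inseat(50.9)"
```

```text
pivot in seat -1.89 3.05 ang -0.0008 eef [ 482.1 -198.2   62. ] F -0.4 0.4 -2.3 g 80 0.305 39.5
```

>>> servo_tool:
  deltas:
    - {"x":0,"y":0,"z":-1.3,"rx":0,"ry":0,"rz":0,"gripper":-1}
    - {"x":-1.5,"y":-0.2,"z":-1.3,"rx":0,"ry":0,"rz":0,"gripper":-1}
    - {"x":-3,"y":-0.3,"z":-1.3,"rx":0,"ry":0,"rz":0,"gripper":-1}
    - {"x":-2.9,"y":-1.3,"z":-1.3,"rx":0,"ry":0,"rz":0,"gripper":-1}
    - {"x":-2.8,"y":-2.3,"z":-1.3,"rx":0,"ry":0,"rz":0,"gripper":-1}
    - {"x":-2.8,"y":-2.3,"z":-1.3,"rx":0,"ry":0,"rz":0,"gripper":-1}

```text
clock: 40.1
eef_pos: [479.4, -200.5, 61.2]
tcp_rot: [-3.142, -0.0, 1.682]
contact_force: [-0.5, 3.1, 2.7]
opening: 0.307
grasp_force: 80.9
```

```bash
python3 -c "
from h import *
inseat(50.9)"
```

```text
pivot in seat 0.17 0.16 ang -0.0009 eef [ 479.4 -200.5   61.2] F -3.2 -0.2 2.7 g 81 0.307 40.1
```

>>> servo_tool:
  deltas:
    - {"x":-1,"y":-0.1,"z":0,"rx":0,"ry":0,"rz":0,"gripper":-1}
    - {"x":-1,"y":-0.6,"z":0,"rx":0,"ry":0,"rz":0,"gripper":-1}
    - {"x":-1,"y":-0.6,"z":0,"rx":0,"ry":0,"rz":0,"gripper":-1}

```text
clock: 40.4
eef_pos: [479.0, -200.8, 61.2]
tcp_rot: [3.141, -0.0, 1.681]
contact_force: [3.3, 5.2, 2.3]
opening: 0.3
grasp_force: 80.8
```

```bash
python3 -c "
from h import *
inseat(50.9)"
```

```text
pivot in seat 0.4 -0.32 ang -0.0012 eef [ 479.  -200.8   61.2] F -4.8 3.8 2.3 g 81 0.3 40.4
```

>>> servo_tool:
  deltas:
    - {"x":0,"y":0,"z":0,"rx":0,"ry":0,"rz":0,"gripper":0.3}
    - {"x":0,"y":0,"z":0,"rx":0,"ry":0,"rz":0,"gripper":0.3}
    - {"x":0,"y":0,"z":0,"rx":0,"ry":0,"rz":0,"gripper":0.3}
    - {"x":0,"y":0,"z":30,"rx":0,"ry":0,"rz":0,"gripper":0.3}
    - {"x":0,"y":0,"z":75,"rx":0,"ry":0,"rz":0,"gripper":-1}
    - {"x":30,"y":35,"z":80,"rx":0,"ry":0,"rz":0,"gripper":-1}
    - {"x":60,"y":70,"z":80,"rx":0,"ry":0,"rz":0,"gripper":-1}
    - {"x":90,"y":107,"z":80,"rx":0,"ry":0,"rz":0,"gripper":-1}
    - {"x":90,"y":107,"z":80,"rx":0,"ry":0,"rz":0,"gripper":-1}
    - {"x":90,"y":107,"z":80,"rx":0,"ry":0,"rz":0,"gripper":-1}

```text
clock: 41.4
eef_pos: [568.6, -93.4, 140.7]
tcp_rot: [-3.141, 0.0, 1.684]
contact_force: [-0.7, -0.4, 0.0]
opening: -0.0
grasp_force: 0.0
```

```bash
python3 -c "
from h import *
s=r.sense();print(s['eef_pos'],s['opening'])
t=r.grab_frame('top');fence_ang(t);sc=r.grab_frame('scene');fence_ang(sc,'scene')
cv2.imwrite('pics/sc20.png',sc)
cp=r.camera_params('wrist');im=r.grab_frame('wrist');cv2.imwrite('pics/w20.png',im);np.save('w20.npy',np.r_[cp['eye'],cp['orientation']])
"
```

```text
[568.57030286 -93.35850612 140.67216629] -4.968043911912172e-05
top [(np.float64(1.0), np.float64(1.27)), (np.float64(1.0), np.float64(1.26)), (np.float64(1.0), np.float64(1.25)), (np.float64(1.0), np.float64(1.24)), (np.float64(1.0), np.float64(1.23))]
scene [(np.float64(0.99), np.float64(1.03)), (np.float64(0.99), np.float64(1.02)), (np.float64(0.99), np.float64(1.06)), (np.float64(0.99), np.float64(1.05)), (np.float64(0.99), np.float64(1.04))]
```

>>> servo_tool:
  deltas:
    - {"x":0,"y":0,"z":-45,"rx":0,"ry":0,"rz":0,"gripper":-1}
    - {"x":0,"y":0,"z":-80,"rx":0,"ry":0,"rz":0,"gripper":-1}
    - {"x":0,"y":0,"z":-89,"rx":0,"ry":0,"rz":0,"gripper":-1}
    - {"x":2,"y":-10,"z":-89,"rx":0,"ry":0,"rz":0,"gripper":-1}
    - {"x":3,"y":-20,"z":-89,"rx":0,"ry":0,"rz":0,"gripper":-1}
    - {"x":5,"y":-30,"z":-89,"rx":0,"ry":0,"rz":0,"gripper":-1}
    - {"x":6,"y":-40,"z":-89,"rx":0,"ry":0,"rz":0,"gripper":-1}
    - {"x":8,"y":-50,"z":-89,"rx":0,"ry":0,"rz":0,"gripper":-1}
    - {"x":9,"y":-56,"z":-89,"rx":0,"ry":0,"rz":0,"gripper":-1}
    - {"x":9,"y":-56,"z":-89,"rx":0,"ry":0,"rz":0,"gripper":-1}

```text
clock: 42.55
eef_pos: [577.8, -151.1, 52.2]
tcp_rot: [3.141, 0.0, 1.681]
contact_force: [0.0, 0.7, -0.5]
opening: 0.001
grasp_force: 0.0
```

>>> servo_tool:
  deltas:
    - {"x":0.3,"y":-2,"z":0,"rx":0,"ry":0,"rz":0,"gripper":-1}
    - {"x":0.3,"y":-2,"z":0,"rx":0,"ry":0,"rz":0,"gripper":-1}

```text
clock: 42.75
eef_pos: [577.6, -151.9, 51.9]
tcp_rot: [-3.141, -0.0, 1.682]
contact_force: [0.2, 1.3, -0.2]
opening: 0.0
grasp_force: 0.2
```

>>> servo_tool:
  deltas:
    - {"x":0.2,"y":-1.5,"z":0,"rx":0,"ry":0,"rz":0,"gripper":-1}
    - {"x":0.2,"y":-1.5,"z":0,"rx":0,"ry":0,"rz":0,"gripper":-1}

```text
clock: 42.95
eef_pos: [577.7, -153.2, 51.9]
tcp_rot: [-3.141, -0.0, 1.682]
contact_force: [-1.0, 3.5, 1.0]
opening: 0.0
grasp_force: 1.1
```

>>> servo_tool:
  deltas:
    - {"x":0.1,"y":-0.7,"z":0,"rx":0,"ry":0,"rz":0,"gripper":-1}
    - {"x":0.1,"y":-0.7,"z":0,"rx":0,"ry":0,"rz":0,"gripper":-1}
    - {"x":0.1,"y":-0.7,"z":0,"rx":0,"ry":0,"rz":0,"gripper":-1}

```text
clock: 43.25
eef_pos: [577.9, -154.2, 51.9]
tcp_rot: [-3.141, -0.0, 1.682]
contact_force: [-1.3, 2.8, 0.4]
opening: -0.0
grasp_force: 1.3
```

>>> servo_tool:
  deltas:
    - {"x":0,"y":5,"z":0,"rx":0,"ry":0,"rz":0,"gripper":-1}
    - {"x":-5,"y":25,"z":30,"rx":0,"ry":0,"rz":0,"gripper":-1}
    - {"x":-40,"y":40,"z":80,"rx":0,"ry":0,"rz":0,"gripper":-0.5}
    - {"x":-70,"y":0,"z":100,"rx":0,"ry":0,"rz":0,"gripper":-0.5}
    - {"x":-97,"y":-45,"z":110,"rx":0,"ry":0,"rz":0,"gripper":0.4}
    - {"x":-97,"y":-60,"z":110,"rx":0,"ry":0,"rz":0,"gripper":0.4}
    - {"x":-97,"y":-60,"z":110,"rx":0,"ry":0,"rz":0,"gripper":0.4}
    - {"x":-97,"y":-60,"z":110,"rx":0,"ry":0,"rz":0,"gripper":0.4}

```text
clock: 44.05
eef_pos: [481.2, -214.8, 162.2]
tcp_rot: [3.141, 0.001, 1.68]
contact_force: [0.5, -0.4, 0.8]
opening: 0.702
grasp_force: 0.0
```

```bash
python3 -c "
from h import *
s=r.sense();print(s['eef_pos'],s['opening'],s['clock'])
cp=r.camera_params('wrist');im=r.grab_frame('wrist');cv2.imwrite('pics/w21.png',im);np.save('w21.npy',np.r_[cp['eye'],cp['orientation']])
bevelpose('w21.npy','pics/w21.png',42)
cv2.imwrite('pics/c21.png',cv2.resize(im[60:330,180:540],(800,600),interpolation=cv2.INTER_CUBIC))
"
```

```text
[ 481.16164655 -214.77652258  162.22416284] 0.7021642144497527 44.05
box [ 255   86   41  159 4055] edge angs -1.455756373584212 -1.4526801064852628 width 25.826796494718884 end(-14) [ 472.09972586 -137.28872368] mid line pts [[ 472.4907813  -140.84357746]
 [ 483.91170273 -238.46254637]]
```

View pics/c21.png

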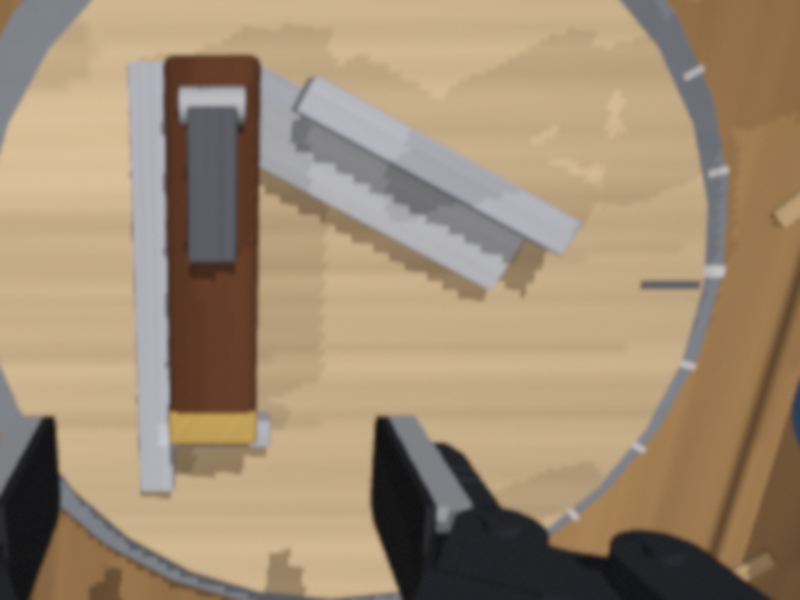

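The picture shows the locked bevel along the rail and against the stop, with the fence alongside the blade. The pointer at (670,285) is near the long mark at (713,270). I check the angles numerically.

```bash
python3 -c "
from h import *
cp=loadcp('w21.npy');k=800/360;px=lambda q:np.array(q,float)/k-.3+[180,60]
c=np.array([524.7,-206.2])
for q,z in(([[645,285],[698,285]],42),([[704,271],[722,270]],20),([[693,73],[718,172],[687,365],[639,448],[573,514]],20)):
    w=ray('wrist',px(q),z,cp)[:,:2]-c;print(np.degrees(np.arctan2(w[:,1],w[:,0])).round(1),np.hypot(*w.T).round())
f=ray('wrist',px([[318,77],[580,222],[558,254],[298,112]]),64,cp)[:,:2]
b=ray('wrist',px([[262,168],[489,290]]),51,cp)[:,:2]
an=lambda e:np.arctan2(e[1],e[0])
print('fence',an(f[1]-f[0]),an(f[2]-f[3]),'blade',an(b[1]-b[0]),'handle -1.454; rail')
rl=ray('wrist',px([[130,64],[140,490],[168,410]]),52,cp)[:,:2];print('rail',an(rl[1]-rl[0]))
bl=b[1]-b[0];bl/=np.hypot(*bl);nn=np.array([-bl[1],bl[0]]);print('fence inner edge dist from blade inner edge',(f[2:]-b[0])@nn)
cp5=loadcp('w5.npy')
for q,z in(([[362,236],[382,245]],42),([[390,247]],20)):
    w=ray('wrist',q,z,cp5)[:,:2]-c;print('w5',np.degrees(np.arctan2(w[:,1],w[:,0])).round(1))
"
```

```text
[7.1 7. ] [104. 123.]
[7.  7.1] [138. 145.]
[ 36.8  21.8  -8.1 -23.1 -38.1] [142. 142. 142. 142. 142.]
fence -0.3697242865965703 -0.37041663569695943 blade -0.374012955478535 handle -1.454; rail
rail -1.4646168498875163
fence inner edge dist from blade inner edge [20.38555699 20.05063952]
w5 [6.9 7.8]
w5 [6.9]
```

>>> servo_tool:
  deltas:
    - {"x":-1.5,"y":13.5,"z":-40,"rx":0,"ry":0,"rz":0.005,"gripper":0.4}
    - {"x":-1.5,"y":13.5,"z":-75,"rx":0,"ry":0,"rz":0.005,"gripper":0.4}
    - {"x":-1.5,"y":13.5,"z":-95,"rx":0,"ry":0,"rz":0.005,"gripper":0.4}
    - {"x":-1.5,"y":13.5,"z":-101,"rx":0,"ry":0,"rz":0.005,"gripper":0.4}
    - {"x":-1.5,"y":13.5,"z":-101,"rx":0,"ry":0,"rz":0.005,"gripper":-1}
    - {"x":-1.5,"y":13.5,"z":-101,"rx":0,"ry":0,"rz":0.005,"gripper":-1}
    - {"x":-1.5,"y":13.5,"z":-101,"rx":0,"ry":0,"rz":0.005,"gripper":-1}
    - {"x":-1.5,"y":13.5,"z":-101,"rx":0,"ry":0,"rz":0.005,"gripper":-1}
    - {"x":-1.5,"y":13.5,"z":-101,"rx":0,"ry":0,"rz":0.005,"gripper":-1}
    - {"x":-1.5,"y":13.5,"z":-101,"rx":0,"ry":0,"rz":0.005,"gripper":-1}
  newtons: 80

```text
clock: 45.1
eef_pos: [479.9, -200.8, 62.2]
tcp_rot: [3.14, 0.0, 1.687]
contact_force: [-1.9, 2.1, 7.4]
opening: 0.302
grasp_force: 79.8
```

>>> servo_tool:
  deltas:
    - {"x":0,"y":0,"z":0,"rx":0,"ry":0,"rz":0,"gripper":-1}
    - {"x":0,"y":0,"z":5,"rx":0,"ry":0,"rz":0,"gripper":-1}
    - {"x":0,"y":0,"z":20,"rx":0,"ry":0,"rz":0,"gripper":-1}
    - {"x":0,"y":0,"z":50,"rx":0,"ry":0,"rz":0,"gripper":-1}
    - {"x":0,"y":0,"z":50,"rx":0,"ry":0,"rz":0,"gripper":-1}

```text
clock: 45.6
eef_pos: [482.0, -202.0, 114.5]
tcp_rot: [3.136, 0.003, 1.687]
contact_force: [0.3, -0.9, -2.3]
opening: 0.308
grasp_force: 79.4
```

>>> servo_tool:
  deltas:
    - {"x":-3,"y":45,"z":0,"rx":0,"ry":0,"rz":0,"gripper":-1}
    - {"x":-6,"y":90,"z":0,"rx":0,"ry":0,"rz":0,"gripper":-1}
    - {"x":-9,"y":135,"z":0,"rx":0,"ry":0,"rz":0,"gripper":-1}
    - {"x":-12,"y":180,"z":0,"rx":0,"ry":0,"rz":0,"gripper":-1}
    - {"x":-15,"y":225,"z":0,"rx":0,"ry":0,"rz":0,"gripper":-1}
    - {"x":-18,"y":270,"z":0,"rx":0,"ry":0,"rz":0,"gripper":-1}
    - {"x":-21,"y":315,"z":0,"rx":0,"ry":0,"rz":0,"gripper":-1}
    - {"x":-24,"y":360,"z":0,"rx":0,"ry":0,"rz":0,"gripper":-1}
    - {"x":-27,"y":405,"z":0,"rx":0,"ry":0,"rz":0,"gripper":-1}
    - {"x":-30,"y":450,"z":0,"rx":0,"ry":0,"rz":0,"gripper":-1}

```text
clock: 46.6
eef_pos: [449.1, 251.0, 110.7]
tcp_rot: [3.141, -0.0, 1.687]
contact_force: [0.9, -0.0, -1.4]
opening: 0.308
grasp_force: 79.3
```

>>> servo_tool:
  deltas:
    - {"x":-2,"y":40,"z":0,"rx":0,"ry":0,"rz":0,"gripper":-1}
    - {"x":-4,"y":82,"z":-20,"rx":0,"ry":0,"rz":0,"gripper":-1}
    - {"x":-4,"y":82,"z":-55,"rx":0,"ry":0,"rz":0,"gripper":-1}
    - {"x":-4,"y":82,"z":-75,"rx":0,"ry":0,"rz":0,"gripper":-1}
    - {"x":-4,"y":82,"z":-83,"rx":0,"ry":0,"rz":0,"gripper":-1}
    - {"x":-4,"y":82,"z":-83,"rx":0,"ry":0,"rz":0,"gripper":-1}

```text
clock: 47.2
eef_pos: [444.9, 330.5, 26.8]
tcp_rot: [-3.14, 0.001, 1.687]
contact_force: [-0.7, -0.5, -1.9]
opening: 0.304
grasp_force: 79.2
```

```bash
python3 -c "
from h import *
s=r.sense();print(s['eef_pos'],s['tcp_rot'],s['contact_force'])
fence_ang(r.grab_frame('scene'),'scene');fence_ang(r.grab_frame('top'))
"
```

```text
[444.85184483 330.5421479   26.79078085] [-3.13967099e+00  1.11710811e-03  1.68664464e+00] [-0.65767723 -0.50155949 -1.88277709]
scene [(np.float64(1.0), np.float64(1.23)), (np.float64(1.0), np.float64(1.22)), (np.float64(1.0), np.float64(1.21)), (np.float64(1.0), np.float64(1.2)), (np.float64(1.0), np.float64(1.19))]
top [(np.float64(1.0), np.float64(1.1)), (np.float64(1.0), np.float64(1.09)), (np.float64(1.0), np.float64(1.08)), (np.float64(1.0), np.float64(1.11)), (np.float64(0.98), np.float64(1.12))]
```

>>> servo_tool:
  deltas:
    - {"x":0,"y":0,"z":-2,"rx":0,"ry":0,"rz":0,"gripper":-1}
    - {"x":0,"y":0,"z":-3.8,"rx":0,"ry":0,"rz":0,"gripper":-1}
    - {"x":0,"y":0,"z":-3.8,"rx":0,"ry":0,"rz":0,"gripper":0.2}
    - {"x":0,"y":0,"z":-3.8,"rx":0,"ry":0,"rz":0,"gripper":0.2}
    - {"x":0,"y":0,"z":-3.8,"rx":0,"ry":0,"rz":0,"gripper":0.2}
    - {"x":0,"y":0,"z":30,"rx":0,"ry":0,"rz":0,"gripper":0.2}
    - {"x":0,"y":0,"z":80,"rx":0,"ry":0,"rz":0,"gripper":0.2}
    - {"x":0,"y":-30,"z":120,"rx":0,"ry":0,"rz":0,"gripper":0.2}
    - {"x":0,"y":-50,"z":130,"rx":0,"ry":0,"rz":0,"gripper":0.2}
    - {"x":0,"y":-50,"z":130,"rx":0,"ry":0,"rz":0,"gripper":0.2}

```text
clock: 48.3
eef_pos: [446.4, 280.1, 160.3]
tcp_rot: [3.138, -0.001, 1.685]
contact_force: [-0.4, 0.5, -0.9]
opening: 0.602
grasp_force: 0.0
```

```bash
cat > f2.py <<'E'
from h import *
def fit(im,cam):
    # contrast score: inside fence bright grey, margins not
    hsv=cv2.cvtColor(im,cv2.COLOR_BGR2HSV).astype(float);d=np.array([np.cos(B),np.sin(B)]);n=np.array([-d[1],d[0]]);o=[]
    m=cv2.GaussianBlur(hsv[:,:,1].astype(np.float32),(3,3),0)
    def samp(f,lats):
        a,l=np.meshgrid(np.arange(30,112,2),lats);c,s=np.cos(f),np.sin(f)
        P=S+(a*c-l*s).ravel()[:,None]*d+(a*s+l*c).ravel()[:,None]*n;p=proj(cam,np.c_[P,np.full(len(P),64.)]).astype(np.float32)
        return cv2.remap(m,p[:,0:1].copy(),p[:,1:2].copy(),cv2.INTER_LINEAR).mean()
    for f in np.arange(.9,1.5,.01):o.append((samp(f,[-1,2,4,])*1.0-samp(f,[12,16,20]),f))
    o.sort(reverse=True);print(cam,[(round(float(a),1),round(b,2)) for a,b in o[:4]])
E
python3 -c "
from f2 import *
s=r.sense();print(s['eef_pos'],s['clock'])
sc=r.grab_frame('scene');t=r.grab_frame('top');fit(sc,'scene');fit(t,'top');cv2.imwrite('pics/t22.png',t);cv2.imwrite('pics/sc22.png',sc)
cp=r.camera_params('wrist');im=r.grab_frame('wrist');cv2.imwrite('pics/w22.png',im);np.save('w22.npy',np.r_[cp['eye'],cp['orientation']])
bevelpose('w22.npy','pics/w22.png',3)
for n in('offcut1','offcut2'):
  for dd in r.recognise(n,'top')[:5]:
    b=dd['box'];print(n,round(dd['conf'],2),ray('top',[b[0]+b[2]/2,b[1]+b[3]/2],20)[0][:2].round())
"
```

```text
[446.41728847 280.1343955  160.34685398] 48.3
scene [(69.6, np.float64(1.11)), (69.5, np.float64(1.1)), (68.7, np.float64(1.12)), (68.5, np.float64(1.09))]
top [(85.3, np.float64(1.09)), (85.1, np.float64(1.08)), (84.1, np.float64(1.1)), (83.6, np.float64(1.07))]
box [ 266   34   39  151 3666] edge angs -1.4629664033607201 -1.4534165043385041 width 26.88587163911198 end(-14) [438.87802569 394.72408038] mid line pts [[439.34645857 390.91786666]
 [449.75165525 293.66725621]]
offcut1 0.7 [730.  56.]
offcut1 0.68 [710.  14.]
offcut1 0.48 [744. -11.]
offcut2 0.7 [730.  56.]
offcut2 0.68 [710.  14.]
offcut2 0.48 [744. -11.]
```

```bash
python3 -c "
from rig import r
print(r.sign_off())"
```

```text
the job is handed in; nothing more can be done
None
```

I finished every stage and handed the job in, but no verdict came back. At the last look the three offcuts were in the tray, the table was on the long mark, the fence stood about 2° off the sample's angle (5° allowed), and the locked bevel was on the cork mat. Two hitches: pressing the lever pushed the bevel about 7 mm off the corner, so I slid it back flush with the lever already flat, and it hit the fence's corner on the first try at the table, so I re-gripped it.

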